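# Set an eccentric guide roller to a gauge

## Robot

A 6-joint arm with a two-finger parallel gripper is mounted at the origin on a cart in front of the work surface, level with it; the furniture and walls round the work are solid. World frame = base frame: x ahead of the robot, y to its left, z up, the work surface at z = 0. Lengths are in m, angles in rad, forces in N, time in s.
With the tool pointing down it reaches from about 0.35 to 0.975 m from the base axis. Payload 4.9 kg.
Tool frame: the origin (TCP) lies midway between the tips of the shut fingers; the grasp point (between the pads) lies 19 mm behind it; z points along the fingers, y is the direction in which the jaws open and shut (so a half turn about z gives the same grasp; the last joint's range is limited). The gripper opens to 85 mm and grips with 20 to 120 N. Pads are 22 mm wide; open, the fingers measure 114 mm over their backs; the gripper's body (76 mm by 85 mm) begins 54 mm behind the grasp point. The pads swing forward as they close: fully open they stand 13 mm farther back than shut.
Start: joints at [-1.288, 0.053, 1.613, -0, 1.476, -0.119], TCP at [0.244, -0.575, 0.231] pointing down, gripper open.
Joint ranges: [-3.01, 3.01], [-1.01, 2.22], [0.06, 2.58], [-1.02, 4.17], [0.09, 2.62], [-3.14, 3.14]. Speed limits (rad/s): [2.57, 2.57, 3.14, 3.14, 3.14, 3.14].

## Interface

Orientations are given as a unit quaternion [w, x, y, z].
In Python, from plant import state, grab_frame, camera_params, job_done, boxes_of gives the robot as it stands.
- The arm moves only by the tool step_arm, never from a script. Its argument "steps" is a list of rows, each a list of 4 numbers: the shift along the tool's x, y, z in mm, then the turn about the tool's z in degrees. A call has 1 to 8 rows; each row shifts and turns the pose as measured when the row begins, along the tool's axes as they then stand; what a row does not reach is not made up. A row lasts 1/10 s, in which the tool goes at most 50 mm and 8.59 degrees, less where a joint would pass 70% of its speed; a pose out of reach is approached as far as the arm can. A call is refused whole if a number of a shift passes 50 or a number of a turn 8.59, either way. A call with a gripper value outside its range is refused whole. "claw" is the opening in per cent of the stroke, from 0 (shut) to 100 (fully open), set as the call begins (left out, the last holds). The fingers move at their own pace and stop on an object; the grip force is fixed at half the most. Time passes only in rows, so rows that do not move let the fingers close. It gives the time, the measured TCP pose, the force and the opening at its end, in the units of the state.
- state(): the state, without advancing time (a new reading comes with each control period).
- grab_frame(name): name is "scene" or "top"; returns (picture, depth): 400x640x3 uint8, red, green, blue; 400x640 float32, m along the optical axis (not along the pixel's ray), 0 where there is no reading.
- camera_params(name): a dict with "mtx" (3x3 intrinsics, pixels), "k1" (the pictures are not rectified: a ray, as slopes to the right and down, at radius r is drawn at 1 + k1 r^2 times it, then the intrinsics apply), "extrinsics" (4x4, takes a point from camera to world coordinates). Camera axes: x right, y down, z forward; pixel columns grow to the right and rows downward; lengths in m; the calibration is good to about 2 mm. A picture is of the moment at which its call begins. camera_params takes no time and is no camera call.
- job_done(): hands the job in, once; it reports no verdict.
Trained networks look in the newest picture that a camera, given by its name, has taken for a name from the list of things; names that differ only in an ending like _2 or _b are one class to them, and where a whole thing is asked for, a point or a joint stands for the part that bears it (a point fixed in the world has none). Each returns a list of dicts, best first, with "p" (0 to 1); they miss things now and then, are a little off and sometimes report something else, mostly with a low value. They report only what shows in the picture. A call takes as long as a camera call. They do not tell look-alikes from the thing itself.
- boxes_of(camera, label): "box" ([left, top, width, height] in pixels, round what is visible of it).
The state is a dict: "time": time; "joint_pos": joint angles; "joint_vel": joint speeds; "joint_efforts": joint torques, N m; "tool_pos": TCP position; "tool_rot": TCP orientation; "contact_force": force on the tool from outside, world axes, zero at the start; "ft_torque": the same for the moment, N m; "gripper_width": opening from 0.0 (shut) to 1.0 (fully open).
Only numpy, scipy, OpenCV 4.12 (cv2) and the standard library are available. Lean on these libraries where they do the work, as an engineer would, in place of code of your own. Each camera call takes 0.05 s, during which the arm holds its last target. There are 200 camera calls.

## Task

Stand the thin-bladed one of the two setting gauges in the guide fixture with its blade between the fence and the roller, and turn the eccentric bolt by its wing until the roller comes up to the blade: the gauge must still slide freely, with no more than about 2 mm of play. Then draw the gauge out without upsetting the setting and stand it back upright on the rubber mat; leave the thick-bladed gauge, the loose bearing and the loose bolt where they are.

Things in the scene. Friction and masses are not known exactly. Their poses are not given: they have to be found in the camera images.
- fixture: Guide fixture, a dark steel plate 145 x 120 x 12 mm fixed to the bench. Origin at bench level; x runs along the guide channel (plate x = -100 to +45 mm; the gauge's block lies at the -x end), y from the roller towards the fence (plate y = -75 to +45 mm), z up. The gauge stands on the plate's top, z = 12 mm. The eccentric bolt's axis is vertical at x = 0, y = -26.5 mm.
- fence_face (a point): Centre of the guide face of the fence, a fixed steel bar on the plate: face 52 mm long (x), 12 to 44 mm above the bench, this point 29 mm. Axes as the fixture's; the bar lies on its +y side, 16 mm thick with a 14 mm low foot behind. Its place on the plate differs from job to job (x = 0, y = 6.5 to 9.5 mm in the fixture's frame).
- roller_mid (a point): Centre of the guide roller: 44 mm diameter, 25 mm high (15 to 40 mm above the bench), spinning freely on the eccentric bolt, its centre 8 mm off the bolt's axis. Gap between roller and fence = distance from this point to the plane of the fence face (along fixture y) minus 22 mm.
- wing_mid (a point): Centre of the wing (flat key grip) on top of the eccentric bolt, on the bolt's axis: 44 mm long (its own x), 14 mm thick (its own y), 28 mm high, from 56.5 to 84.5 mm above the bench. This frame turns with the bolt.
- ecc (a joint): Angle of the eccentric bolt, rad, positive anticlockwise from above. At 0 the wing lies along the channel and the gap is widest (19 to 22 mm); turning either way narrows it: gap = 8 mm * cos(angle) + 4.5 mm + fence face's y in the fixture's frame. Stops at +-2.6. Starts within 0.4 of 0 and stays where it is left (friction 0.15 N m).
- gauge_thin_grip (a point): Thin-bladed setting gauge, loose, about 0.28 kg. The point is on the centre line of its ribbed grip block, 30 mm above the underside, near the centre of mass. Own x points to the blade, z up. Block: x = -33 to +27 mm from here, 26 mm wide, 46 mm high. Blade: x = 27 to 87 mm, 14 mm thick, 34 mm high, underside level with the block's. Starts standing upright on the mat.
- gauge_thin_blade (a point): Centre of the thin gauge's blade, 57 mm ahead of the grip point and 17 mm above its underside.
- gauge_thick_grip (a point): The same point on the other gauge, alike in all but its blade, which is 21 mm thick. Not to be used or moved.
- mat_mid (a point): Centre of the top of the black rubber mat on the bench, 170 (own x) x 160 (own y) x 3 mm, fixed; the two gauges stand on it side by side about 76 mm apart along its x, blades towards its +y.
- bearing_at (a point): Loose ball bearing, 52 mm across and 15 mm high, lying flat on the bench near the fixture; centre. A bystander.
- bolt_m14_at (a point): Loose rusty hex bolt standing on its head, 59 mm high, on the bench near the mat; centre. A bystander.
Not all that is in view belongs to the job. There is more than one size of the fixture; the one meant has the size given above.

How it is judged:
On the way:
1. the thin gauge stands on the plate with its blade between fence and roller, and the gap is set to it (13.8 to 16.5 mm) (x of gauge_thin_blade in the frame of fence_face between -0.025 and 0.025 m and y of gauge_thin_blade in the frame of fence_face between -0.011 and -0.004 m and z of gauge_thin_blade in the frame of fence_face below 0.004 m and y of roller_mid in the frame of fence_face between -0.0385 and -0.0358 m), for 0.2 s.
At the end, for the whole second after the job is handed in: The gap between roller and fence is 13.8 to 16.5 mm (gauge blade 14 mm). The thin gauge stands upright (within 0.1 rad), its grip point above the mat and its underside within 4 mm of the mat's top (y of roller_mid in the frame of fence_face between -0.0385 and -0.0358 m and x of gauge_thin_grip in the frame of mat_mid between -0.085 and 0.085 m and y of gauge_thin_grip in the frame of mat_mid between -0.08 and 0.08 m and z of gauge_thin_grip in the frame of mat_mid between 0.026 and 0.034 m and angle between gauge_thin_grip's own z axis and vertical below 0.1 rad); the robot touches nothing.
It fails at once if the thick gauge was shifted more than 20 mm (distance of gauge_thick_grip from where it was at the start of the episode above 0.02 m).
It fails at once if the loose bearing was shifted more than 20 mm (distance of bearing_at from where it was at the start of the episode above 0.02 m).
It fails at once if the loose bolt was shifted or knocked over (more than 20 mm) (distance of bolt_m14_at from where it was at the start of the episode above 0.02 m).
It also fails if it takes over 72 s, if anything falls off the work surface, if the arm or the gripper's body presses on something with over 40 N, if the wrist force passes 120 N, or if a joint passes its speed limit or range.

## Working session

There is one attempt and no reset: what is moved stays moved. The work goes in short steps, Python scripts to look and compute and a tool call to move; the robot and the scene stay as the last step left them, time stands still between calls to the robot, and variables do not carry over. Pictures are saved under pics/ and viewed, about 8 in all and at most 12, crops included, and the job is handed in when it is done.

Besides the shell and the picture viewer there is one more tool, called after "Call:" as name(argument=value, ...) on one line, values as JSON. step_arm: Moves the arm, as the interface text tells. Its arguments: {"type":"object","properties":{"steps":{"type":"array"},"claw":{"type":"number"}},"required":["steps"]}

```bash
mkdir -p pics; ls; cat > h.py <<'E'
import numpy as np,cv2
from plant import *
def rays(n,uv):
    c=camera_params(n);K=np.array(c["mtx"]);k=c["k1"]
    return cv2.undistortPoints(np.array(uv,float).reshape(-1,1,2),K,np.array([k,0,0,0,0.])).reshape(-1,2)
def at_depth(n,uv,d):
    r=rays(n,uv);E=np.array(camera_params(n)["extrinsics"]);d=np.broadcast_to(d,len(r))
    p=np.c_[r*d[:,None],d];return p@E[:3,:3].T+E[:3,3]
def at_z(n,uv,z):
    r=rays(n,uv);E=np.array(camera_params(n)["extrinsics"])
    d=np.c_[r,np.ones(len(r))]@E[:3,:3].T;return E[:3,3]+d*((z-E[2,3])/d[:,2])[:,None]
def cloud(n,dep):
    v,u=np.mgrid[:400,:640];uv=np.c_[u.ravel(),v.ravel()]
    return at_depth(n,uv,dep.ravel()).reshape(400,640,3)
def proj(n,P):
    c=camera_params(n);E=np.array(c["extrinsics"]);q=(np.array(P,float).reshape(-1,3)-E[:3,3])@E[:3,:3]
    s=q[:,:2]/q[:,2:];s=s*(1+c["k1"]*(s**2).sum(1))[:,None];K=np.array(c["mtx"]);return s@K[:2,:2].T+K[:2,2]
E
python3 - <<'E'
from h import *
np.set_printoptions(precision=3,suppress=True)
print(state())
for n in("scene","top"):
    im,d=grab_frame(n);cv2.imwrite(f"pics/{n}0.png",im[:,:,::-1]);np.save(f"{n}0.npy",d)
    c=camera_params(n);print(n,c["mtx"],c["k1"],c["extrinsics"],(d>0).mean())
    for l in["fixture","fence_face","roller_mid","wing_mid","gauge_thin_grip","gauge_thick_grip","mat_mid","bearing_at","bolt_m14_at"]:
        try: print(l,[(round(b["p"],2),[round(float(x)) for x in b["box"]]) for b in boxes_of(n,l)[:4]])
        except Exception as e: print(l,e)
E
```

```text
pics
{'time': 0.0, 'joint_pos': array([-1.288,  0.053,  1.614, -0.   ,  1.476, -0.119]), 'joint_vel': array([-0.001, -0.   ,  0.001,  0.003, -0.   , -0.001]), 'joint_efforts': array([ -0.   , -39.368, -37.017,  -0.   ,   0.007,  -0.   ]), 'tool_pos': array([ 0.244, -0.575,  0.23 ]), 'tool_rot': array([-0.001,  0.98 ,  0.2  , -0.   ]), 'contact_force': array([-0.515,  0.543,  0.312]), 'ft_torque': array([0.094, 0.003, 0.062]), 'gripper_width': 1.0000245225333244}
scene [[361.139   0.    321.027]
 [  0.    361.139 201.477]
 [  0.      0.      1.   ]] -0.05836370445018177 [[ 0.05  -0.673  0.738 -0.352]
 [-0.999 -0.037  0.034  0.018]
 [ 0.005 -0.739 -0.674  0.931]
 [ 0.     0.     0.     1.   ]] 0.9961328125
fixture [(0.59, [414, 223, 10, 19])]
fence_face [(0.57, [414, 225, 7, 17])]
roller_mid [(0.58, [425, 218, 13, 18])]
wing_mid [(0.59, [430, 215, 10, 20])]
gauge_thin_grip [(0.97, [202, 232, 33, 18])]
gauge_thick_grip [(0.77, [211, 218, 31, 13])]
mat_mid [(0.7, [198, 219, 44, 41]), (0.61, [430, 215, 14, 23])]
bearing_at []
bolt_m14_at [(0.49, [172, 238, 11, 13])]
top [[413.38    0.    314.212]
 [  0.    413.38  197.974]
 [  0.      0.      1.   ]] 0.030683670661810644 [[-0.024 -0.998  0.05   0.538]
 [-1.     0.024 -0.008  0.104]
 [ 0.007 -0.05  -0.999  1.375]
 [ 0.     0.     0.     1.   ]] 0.99596484375
fixture [(0.75, [340, 130, 30, 32]), (0.58, [418, 211, 36, 45])]
fence_face [(0.59, [422, 217, 14, 19])]
roller_mid [(0.6, [355, 133, 8, 16]), (0.45, [438, 217, 13, 12])]
wing_mid [(0.61, [358, 132, 4, 12]), (0.56, [436, 219, 20, 11])]
gauge_thin_grip [(0.68, [202, 249, 42, 12])]
gauge_thick_grip [(0.71, [204, 220, 37, 16])]
mat_mid [(0.79, [194, 212, 54, 60])]
bearing_at [(0.49, [390, 186, 15, 17]), (0.47, [438, 217, 13, 13]), (0.33, [203, 221, 39, 15])]
bolt_m14_at [(0.29, [437, 219, 16, 12])]
```

```bash
python3 -c "
import cv2,numpy as np
a=cv2.imread('pics/scene0.png');b=cv2.imread('pics/top0.png');cv2.imwrite('pics/both0.png',cv2.resize(np.vstack([a,b]),(480,600)))"
```

```text
(no output)
```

View pics/top0.png

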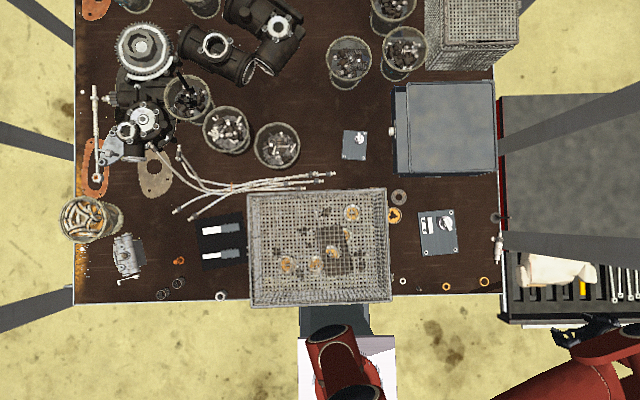

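View pics/scene0.png

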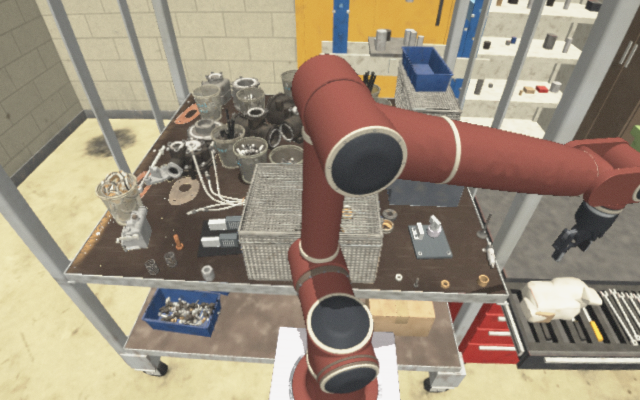

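The top view shows the mat with two gauges at (222,228) and (222,254), the large fixture at (437,232) and a smaller look-alike at (354,145). The bearing could be (398,197) or the orange ring at (394,215). The large plate measures about 36x45 px, or 120x148 mm, so it is the one meant. Next I'll take close crops and a height map.

```bash
python3 - <<'E'
from h import *
np.set_printoptions(precision=4,suppress=True,linewidth=200)
im=cv2.imread("pics/top0.png");d=np.load("top0.npy")
a=cv2.resize(im[205:280,160:260],None,fx=7,fy=7,interpolation=cv2.INTER_CUBIC)[:,:] 
b=cv2.resize(im[180:265,380:480],None,fx=7,fy=7,interpolation=cv2.INTER_CUBIC)
cv2.imwrite("pics/crop1.png",cv2.resize(np.hstack([np.vstack([a,np.zeros((70,700,3),np.uint8)]),b]),(800,340)))
C=cloud("top",d)
print("bench z",np.median(C[262:285,190:240,2]),np.median(C[255:280,420:470,2]))
Z=C[...,2]*1000
print(Z[208:260:2,412:462:2].round().astype(int))
print(Z[214:272:2,194:250:2].round().astype(int))
print("pts",at_z("top",[[437,232],[222,228],[222,254],[398,197],[318,247]],0.02))
print("basket max z",Z[190:305,248:390].max(), C[190:305,248:390].reshape(-1,3).min(0),C[190:305,248:390].reshape(-1,3).max(0))
E
```

```text
bench z 0.001056792629581027 -0.00019441337259118452
[[   0    5   -6   -4    0   -1   -1    1   -1   -2    6    3    3    2   -2    0   -2    0    0   -1    2    2   -3   -6    0]
 [  -7    5    0    1    0   -5    4   -2    2    2   -2    1    5    1    5   10   10    7    5   11   12   -2    9    7    2]
 [  -3    0    0    5    4   10   14   15   15   21   14   15    9    9    8   11    8   10   12   10   21   -3    0    0    4]
 [   0   -8   -3    9   11   15   12   13   10   16    7   16   15   10   17    6   12   14   15   13   12    0   -5    0    1]
 [  -2    0   -2    8   14    8   14   11   13   13   10    9   11   11   12   10   12    6   13   10   11    3    2    2    2]
 [  -1 1375    4    8    6   20   20   31   39   44    9   11   14   13   32   65   82   78   36   13   10   13    3   -2   -2]
 [   1    3   -3   11   11   20   24   35   41   42    8   12   12   31   42   74   82   90   46   41   12   10    2    2   -4]
 [  -2    1    3   10   14   18   20   29   41   46   12   12    9   35   40   64   83   84   80   36    9   14   -2    3   -3]
 [  -1   -4   -2    1  
[... 5950 characters left out ...]
  1    1    8    4    7    2   -6   -2   -1   -6]
 [   3    0    0    2    2    2    5   -1    3    1    3    9    1    8    6    7    8    7    1    1    0    3   -4    0    2    2    2    0]
 [   1   -2   -3    3    4    8   -2    0   11    2    8   -2    5    3   -8    3    1    5    2    0    0    4   -1    0    4    2    3   -2]
 [   1   -1   -1   -2    4    5    3   -2    0    1    3    4    1   -2    2   -3    0   -2    8    0   -6    6    0    1   -5   -2    3    2]]
pts [[ 0.4848 -0.3051  0.02  ]
 [ 0.5147  0.3958  0.02  ]
 [ 0.4305  0.3968  0.02  ]
 [ 0.6022 -0.182   0.02  ]
 [ 0.4452  0.0845  0.02  ]]
basket max z 1374.6223770762865 [ 0.0702 -0.3001 -0.8767] [0.638  0.4535 1.3746]
```

View pics/crop1.png

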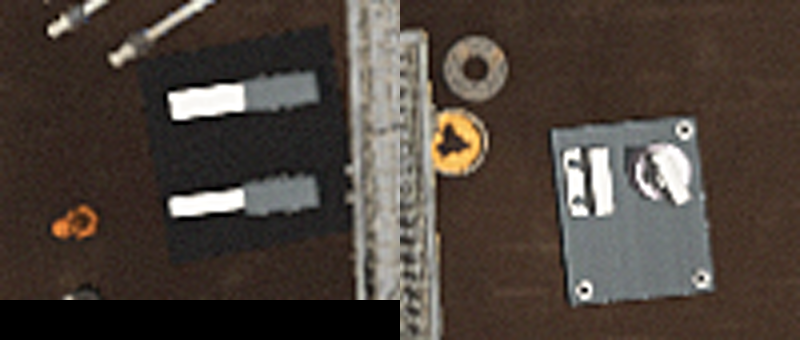

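The crop confirms the choice. The lower gauge, with its blade at about (207,255), is visibly thinner than the upper one at (207,230). The orange bolt is at (179,261) and the 52 mm bearing at (398,197). Next I'll fit silhouettes for metric poses.

```bash
cat > fit.py <<'E'
from h import *
from scipy.optimize import minimize
def box(x0,x1,y0,y1,z0,z1): return np.array([[x,y,z] for x in(x0,x1) for y in(y0,y1) for z in(z0,z1)],float)/1000
PARTS={"thin":[box(-33,27,-13,13,-30,16),box(27,87,-7,7,-30,4)],"thick":[box(-33,27,-13,13,-30,16),box(27,87,-10.5,10.5,-30,4)],
"plate":[box(-100,45,-75,45,0,12)],"wing":[box(-22,22,-7,7,-14,14)],"fence":[box(-26,26,0,16,-17,15)]}
S=8
def sil(n,part,p,z,roi):
    c,s=np.cos(p[2]),np.sin(p[2]);u0,v0,w,h=roi;m=np.zeros((h*S,w*S),np.uint8)
    for b in PARTS[part]:
        q=np.c_[c*b[:,0]-s*b[:,1]+p[0],s*b[:,0]+c*b[:,1]+p[1],b[:,2]+z]
        uv=(proj(n,q)-[u0,v0]+.5)*S
        cv2.fillPoly(m,[cv2.convexHull(np.round(uv).astype(np.int32))],255)
    return cv2.resize(m,(w,h),interpolation=cv2.INTER_AREA)/255.
def fit(n,part,mask,p0,z,roi):
    u0,v0,w,h=roi;M=mask[v0:v0+h,u0:u0+w].astype(float)
    f=lambda a:np.abs(sil(n,part,[a[0]/1e3,a[1]/1e3,a[2]/100],z,roi)-M).sum()/M.sum()
    best=None
    for dx in(-6,6,0):
      for dt in(-8,8):
        x0=np.array([p0[0]*1e3+dx,p0[1]*1e3,p0[2]*100+dt]);r=minimize(f,x0,method="Nelder-Mead",options=dict(initial_simplex=[x0,x0+[6,0,0],x0+[0,6,0],x0+[0,0,9]],xatol=.05,fatol=1e-4))
        if best is None or r.fun<best.fun:best=r
    a=best.x;return np.array([a[0]/1e3,a[1]/1e3,a[2]/100]),best.fun
E
python3 - <<'E'
from fit import *
np.set_printoptions(precision=4,suppress=True)
im={n:cv2.imread(f"pics/{n}0.png").astype(float) for n in("top","scene")}
# colour: print samples
t=im["top"]
for nm,(u,v) in dict(plate=(437,245),bench=(470,240),mat=(222,241),block=(232,254),blade=(207,255),fence=(426,225),wing=(446,222),wing2=(450,229)).items(): print(nm,t[v-1:v+2,u-1:u+2].mean((0,1)))
grey=(t[...,0]-t[...,2]>-5)&(t.sum(2)>120)
print("plate",fit("top","plate",grey,(.49,-.3,.1),0,(410,202,56,62)))
for n,p0,roi in(("thin",(.43,.38,1.65),(198,244,48,24)),("thick",(.515,.38,1.65),(198,215,48,26))):
    m=t.sum(2)>190; print(n,fit("top",n,m,p0,.033,roi))
d=np.load("top0.npy");Z=cloud("top",d)[...,2]
m=(Z>.060)&(Z<.2);print("wing",fit("top","wing",m,(.513,-.33,.5),.0705,(430,208,30,30)))
m=(Z>.027)&(Z<.06);m[:,434:]=0;print("fence",fit("top","fence",m,(.51,-.29,.1),.029,(416,208,20,34)))
C=cloud("top",d);b=C[195:300,240:392].reshape(-1,3);b=b[(b[:,2]>.15)&(b[:,2]<.4)];print("basket",np.percentile(b,[.5,99.5],axis=0),b[:,2].max())
e=C[240:300,240:256].reshape(-1,3);e=e[(e[:,2]>.19)&(e[:,2]<.25)];print("left edge y near",np.percentile(e[:,1],[90,99,100]))
s=im["scene"]
g=(s[...,0]-s[...,2]>-5)&(s.sum(2)>120)
print("scene samples",s[245,430],s[262,440],s[222,212],s[224,233],s[252,220])
E
```

```text
plate [122.4444 120.6667 115.4444]
bench [42.5556 55.3333 73.8889]
mat [33.8889 34.6667 36.4444]
block [131.8889 130.3333 123.1111]
blade [236.2222 239.7778 242.2222]
fence [118.1111 120.     121.    ]
wing [244.2222 247.4444 248.7778]
wing2 [236.3333 240.3333 242.    ]
plate (array([ 0.5112, -0.2943,  0.066 ]), np.float64(0.2312667152929735))
thin (array([0.4327, 0.3767, 1.664 ]), np.float64(0.15175282234105764))
thick (array([0.5156, 0.3754, 1.6766]), np.float64(0.13396288281198765))
wing (array([ 0.5112, -0.3195,  0.4235]), np.float64(0.18705460678895214))Traceback (most recent call last):
  File "<stdin>", line 13, in <module>
  File "fit.py", line 20, in fit
    x0=np.array([p0[0]*1e3+dx,p0[1]*1e3,p0[2]*100+dt]);r=minimize(f,x0,method="Nelder-Mead",options=dict(initial_simplex=[x0,x0+[6,0,0],x0+[0,6,0],x0+[0,0,9]],xatol=.05,fatol=1e-4))
                                                         ~~~~~~~~^^^^^^^^^^^^^^^^^^^^^^^^^^^^^^^^^^^^^^^^^^^^^^^^^^^^^^^^^^^^^^^^^^^^^^^^^^^^^^^^^^^^^^^^^^^^^^^^^^^^^^^^^^^^^^^^^^^^
    res = _minimize_neldermead(fun, x0, args, callback, bounds=bounds,
                               **options)
    fxr = func(xr)
    fx = function(np.copy(x), *(wrapper_args + args))
  File "fit.py", line 16, in <lambda>
    f=lambda a:np.abs(sil(n,part,[a[0]/1e3,a[1]/1e3,a[2]/100],z,roi)-M).sum()/M.sum()
                      ~~~^^^^^^^^^^^^^^^^^^^^^^^^^^^^^^^^^^^^^^^^^^^
  File "fit.py", line 11, in sil
    uv=(proj(n,q)-[u0,v0]+.5)*S
        ~~~~^^^^^
  File "h.py", line 16, in proj
    c=camera_params(n);E=np.array(c["extrinsics"]);q=(np.array(P,float).reshape(-1,3)-E[:3,3])@E[:3,:3]
ValueError: time passes only in moves, steps and waits
```

```bash
sed -i 's/^from plant import \*/from plant import *\nimport functools\ncamera_params=functools.lru_cache(None)(camera_params)/' h.py
cat > f1.py <<'E'
from fit import *
np.set_printoptions(precision=4,suppress=True)
def fill(m,roi):
    u,v,w,h=roi;o=np.zeros(m.shape,np.uint8);k=np.zeros_like(o);k[v:v+h,u:u+w]=m[v:v+h,u:u+w]
    k=cv2.morphologyEx(k,cv2.MORPH_CLOSE,np.ones((3,3)));c,_=cv2.findContours(k,0,2);cv2.drawContours(o,[max(c,key=cv2.contourArea)],-1,1,-1);return o
E
python3 - <<'E'
from f1 import *
t=cv2.imread("pics/top0.png").astype(float);s=cv2.imread("pics/scene0.png").astype(float)
d=np.load("top0.npy");C=cloud("top",d);Z=C[...,2];ds=np.load("scene0.npy");Cs=cloud("scene",ds);Zs=Cs[...,2]
def grey(i): return ((i[...,0]-i[...,2]>-12)&(i.sum(2)>150))
R=(410,202,56,62);print("plate top",fit("top","plate",fill(grey(t),R),(.495,-.295,.1),0,R))
m=(Zs>.027)&(Zs<.12)
for nm,p0,roi,mm in(("thin",(.43,.38,1.65),(198,244,48,24),t.sum(2)>190),("thick",(.515,.38,1.65),(198,215,48,26),t.sum(2)>190)):
    print(nm,fit("top",nm,fill(mm,roi),p0,.033,roi))
m=(Z>.060)&(Z<.2);R=(430,208,30,30);print("wing",fit("top","wing",fill(m,R),(.513,-.33,.5),.0705,R))
m=(Z>.027)&(Z<.06);m[:,434:]=0;R=(416,208,20,34);print("fence",fit("top","fence",fill(m,R),(.51,-.29,.1),.029,R))
b=C[195:300,240:392].reshape(-1,3);b=b[(b[:,2]>.15)&(b[:,2]<.4)];print("basket",np.percentile(b,[.5,99.5],axis=0),b[:,2].max())
e=C[240:300,240:256].reshape(-1,3);e=e[(e[:,2]>.19)&(e[:,2]<.25)];print("left edge y",np.percentile(e[:,1],[90,99,100]))
u=(198,228,40,26);print("scene thin",fit("scene","thin",fill(s.sum(2)>250,u),(.43,.38,1.66),.033,u))
for nm,p,z in(("plate",(.49,-.3,.08),0),):
    R=(405,205,55,60);print("scene plate",fit("scene",nm,fill(grey(s),R),p,z,R))
big=cv2.resize(np.hstack([s[200:270,190:260],s[205:270,400:470][:70] if 0 else s[200:270,400:470]]).astype(np.uint8),None,fx=5.6,fy=5.6,interpolation=cv2.INTER_CUBIC);cv2.imwrite("pics/crop2.png",big)
E
```

```text
plate top (array([ 0.5109, -0.2941,  0.0796]), np.float64(0.038183694530443756))
thin (array([0.4327, 0.3767, 1.664 ]), np.float64(0.14740658527561967))
thick (array([0.5155, 0.3746, 1.6734]), np.float64(0.13109803921568627))
wing (array([ 0.5112, -0.3195,  0.4235]), np.float64(0.18705460678895214))
fence (array([ 0.508 , -0.2851,  0.0917]), np.float64(0.28781237985390234))
basket [[ 0.3069 -0.1121  0.1522]
 [ 0.6075  0.2823  0.2221]] 0.22408238714680095
left edge y [0.2791 0.2839 0.2862]
scene thin (array([0.4382, 0.3672, 1.7431]), np.float64(0.2367385388319029))
scene plate (array([ 0.5102, -0.2969,  0.0751]), np.float64(0.08021417567789892))
```

View pics/crop2.png

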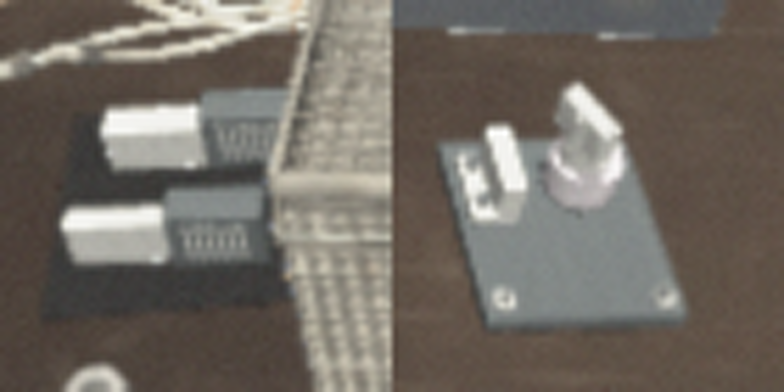

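The crops agree with the description: the near gauge is the thin one, and the fixture has its fence on the left and the roller and wing on the right. The fits are consistent, with the bolt axis predicted from the plate within 2 mm of the wing fit. Next I'll plan rows.

```bash
cat > go.py <<'E'
from h import *
import sys
def yaw(q): 
    w,x,y,z=q; return np.arctan2(2*(x*y+w*z),1-2*(y*y+z*z))
def plan(wps,p=None,ps=None,step=45):
    s=state()
    if p is None:p=np.array(s["tool_pos"]);ps=yaw(s["tool_rot"])
    print("at",p.round(4),"yaw",round(ps,4))
    for x,y,z,t in wps:
        g=np.array([x,y,z]);D=g-p;dt=(t-ps+np.pi)%(2*np.pi)-np.pi
        n=max(1,int(np.ceil(max(np.linalg.norm(D)*1000/step,abs(np.degrees(dt))/8.5))))
        R=[]
        for i in range(n):
            d=D/n*1000;R.append([round(float(v),1) for v in(np.cos(ps)*d[0]+np.sin(ps)*d[1],np.sin(ps)*d[0]-np.cos(ps)*d[1],-d[2],-np.degrees(dt/n))]);ps+=dt/n
        p=g;print("->",x,y,z,t);[print(R[k:k+8]) for k in range(0,n,8)]
if __name__=="__main__":
    plan([list(map(float,a.split(","))) for a in sys.argv[1:]])
E
python3 go.py 0.42,-0.35,0.29,0.4 0.44,0,0.29,1.1 0.433,.377,.26,1.664 .433,.377,.11,1.664
```

```text
at [ 0.2444 -0.5752  0.2313] yaw 0.4018
-> 0.42 -0.35 0.29 0.4
[[35.7, -19.8, -8.4, 0.0], [35.7, -19.8, -8.4, 0.0], [35.7, -19.8, -8.4, 0.0], [35.7, -19.8, -8.4, 0.0], [35.6, -19.8, -8.4, 0.0], [35.6, -19.8, -8.4, 0.0], [35.6, -19.9, -8.4, 0.0]]
-> 0.44 0.0 0.29 1.1
[[19.3, -39.3, -0.0, -5.0], [22.7, -37.5, -0.0, -5.0], [25.9, -35.4, -0.0, -5.0], [28.9, -33.0, -0.0, -5.0], [31.7, -30.3, -0.0, -5.0], [34.2, -27.4, -0.0, -5.0], [36.4, -24.3, -0.0, -5.0], [38.4, -21.1, -0.0, -5.0]]
-> 0.433 0.377 0.26 1.664
[[37.0, -19.7, 3.3, -3.6], [38.1, -17.3, 3.3, -3.6], [39.2, -14.9, 3.3, -3.6], [40.0, -12.4, 3.3, -3.6], [40.7, -9.9, 3.3, -3.6], [41.2, -7.3, 3.3, -3.6], [41.6, -4.7, 3.3, -3.6], [41.8, -2.1, 3.3, -3.6]]
[[41.9, 0.5, 3.3, -3.6]]
-> 0.433 0.377 0.11 1.664
[[0.0, 0.0, 37.5, -0.0], [0.0, 0.0, 37.5, -0.0], [0.0, 0.0, 37.5, -0.0], [0.0, 0.0, 37.5, -0.0]]
```

Call:
step_arm(steps=[[36,-20,-9,0],[36,-20,-9,0],[36,-20,-9,0],[36,-20,-9,0],[36,-20,-9,0],[36,-20,-9,0],[36,-20,-8,0]], claw=100)

```text
time: 1.7
tool_pos: [0.4245, -0.3436, 0.2937]
tool_rot: [-0.001, 0.981, 0.194, -0.0]
contact_force: [1.0, -1.4, 0.2]
gripper_width: 1.005
```

Call:
step_arm(steps=[[19,-39,0,-5],[23,-37,0,-5],[26,-35,0,-5],[29,-33,0,-5],[32,-30,0,-5],[34,-27,0,-5],[36,-24,0,-5],[38,-21,0,-5]])

```text
time: 2.5
tool_pos: [0.4464, 0.017, 0.2972]
tool_rot: [0.003, 0.848, 0.53, 0.003]
contact_force: [0.6, -0.1, 0.4]
gripper_width: 1.002
```

Call:
step_arm(steps=[[37,-20,0,-3.6],[38,-17,0,-3.6],[39,-15,0,-3.6],[40,-12,0,-3.6],[41,-10,0,-3.6],[41,-7,0,-3.6],[42,-5,0,-3.6],[42,-2,0,-3.6]])

```text
time: 3.3
tool_pos: [0.4281, 0.367, 0.2991]
tool_rot: [0.006, 0.681, 0.732, 0.005]
contact_force: [0.4, -0.3, 0.2]
gripper_width: 1.001
```

```bash
python3 go.py .433,.377,.11,1.664 .433,.377,.02,1.664
```

```text
at [0.4281 0.367  0.2991] yaw 1.6432
-> 0.433 0.377 0.11 1.664
[[1.9, 1.1, 37.8, -0.2], [1.9, 1.1, 37.8, -0.2], [1.9, 1.1, 37.8, -0.2], [1.9, 1.1, 37.8, -0.2], [1.9, 1.1, 37.8, -0.2]]
-> 0.433 0.377 0.02 1.664
[[0.0, 0.0, 45.0, -0.0], [0.0, 0.0, 45.0, -0.0]]
```

Call:
step_arm(steps=[[2,1,38,-0.2],[2,1,38,-0.2],[2,1,38,-0.2],[2,1,38,-0.2],[2,1,38,-0.2],[0,0,0,0]], claw=60)

```text
time: 3.9
tool_pos: [0.4354, 0.386, 0.1064]
tool_rot: [0.006, 0.67, 0.742, 0.009]
contact_force: [-1.0, -1.0, -0.5]
gripper_width: 0.6
```

```bash
python3 - <<'E'
from h import *
im,d=grab_frame("top");im2,_=grab_frame("scene")
a=cv2.resize(im[205:285,165:265,::-1],None,fx=4,fy=4,interpolation=cv2.INTER_CUBIC);b=cv2.resize(im2[180:260,180:280,::-1],None,fx=4,fy=4,interpolation=cv2.INTER_CUBIC)
cv2.imwrite("pics/c3.png",np.hstack([a,b]))
E
python3 go.py .433,.377,.02,1.664
```

```text
at [0.4388 0.3882 0.1129] yaw 1.6724
-> 0.433 0.377 0.02 1.664
[[-3.5, -2.3, 31.0, 0.2], [-3.5, -2.3, 31.0, 0.2], [-3.5, -2.3, 31.0, 0.2]]
```

View pics/c3.png

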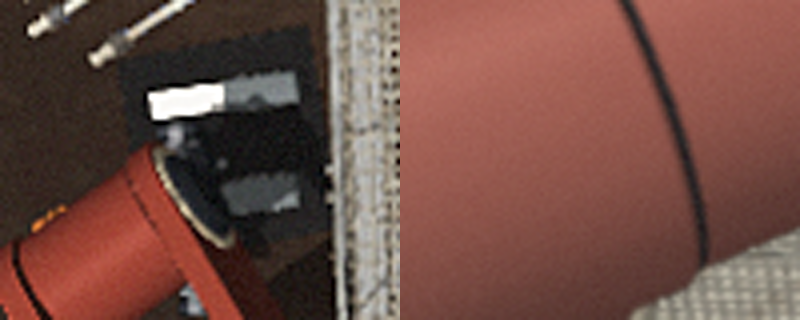

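The wrist hides the grasp in both views, so this look adds nothing. I'll go on by measured pose.

Call:
step_arm(steps=[[-5,-3,20,0.2],[-4,-2,20,0.2],[-2,-1,15,0],[0,0,10,0],[0,0,0,0]])

```text
time: 4.5
tool_pos: [0.4455, 0.3833, 0.062]
tool_rot: [0.01, 0.673, 0.739, 0.027]
contact_force: [-1.0, 0.1, -0.1]
gripper_width: 0.599
```

```bash
python3 go.py .433,.377,.02,1.664
```

```text
at [0.4455 0.3833 0.062 ] yaw 1.6651
-> 0.433 0.377 0.02 1.664
[[-5.1, -13.0, 42.0, 0.1]]
```

```bash
python3 - <<'E'
from h import *
s=state();np.set_printoptions(precision=3,suppress=True)
for k,v in s.items(): print(k,np.array(v))
im,d=grab_frame("scene");cv2.imwrite("pics/s4.png",im[:,:,::-1])
E
```

```text
time 4.5
joint_pos [ 0.587  0.094  1.869 -0.008  1.121  0.497]
joint_vel [-0.003 -0.022 -0.026 -0.     0.007  0.001]
joint_efforts [ -0.1   -37.114 -33.229  -0.027  -0.307  -0.   ]
tool_pos [0.445 0.383 0.062]
tool_rot [0.01  0.673 0.739 0.027]
contact_force [-0.967  0.059 -0.116]
ft_torque [-0.032  0.037 -0.013]
gripper_width 0.599102315107737
```

View pics/s4.png

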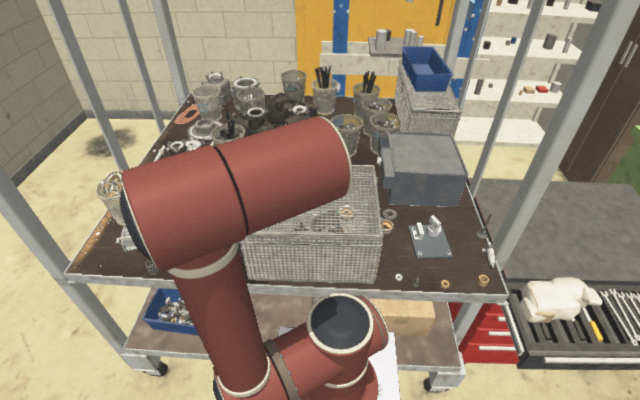

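Call:
step_arm(steps=[[0,-8,-20,0],[0,-5,-20,0],[0,0,-10,0],[0,0,0,0],[0,0,0,0]])

```text
time: 5.05
tool_pos: [0.4327, 0.3831, 0.1187]
tool_rot: [0.012, 0.673, 0.739, 0.031]
contact_force: [0.1, -0.5, 0.3]
gripper_width: 0.6
```

Call:
step_arm(steps=[[0,0,0,0],[0,0,0,0]])

```text
time: 5.25
tool_pos: [0.4327, 0.3828, 0.1178]
tool_rot: [0.011, 0.673, 0.739, 0.031]
contact_force: [-0.6, -0.2, -0.9]
gripper_width: 0.595
```

Call:
step_arm(steps=[[0,0,10,0],[0,0,10,0],[0,0,10,0],[0,0,5,0],[0,0,2,0],[0,0,0,0],[0,0,0,0]])

```text
time: 5.95
tool_pos: [0.433, 0.3824, 0.073]
tool_rot: [0.011, 0.673, 0.739, 0.027]
contact_force: [0.1, -0.4, -0.8]
gripper_width: 0.602
```

Call:
step_arm(steps=[[0,0,-38,0],[0,0,-38,0],[0,0,0,0],[0,0,0,0],[0,0,0,0]])

```text
time: 6.45
tool_pos: [0.4291, 0.3805, 0.152]
tool_rot: [0.011, 0.673, 0.739, 0.028]
contact_force: [0.3, 0.5, -0.1]
gripper_width: 0.598
```

Call:
step_arm(steps=[[0,0,20,0],[0,0,20,0],[0,0,15,0],[0,0,10,0],[0,0,5,0],[0,0,2,0],[0,0,0,0]])

```text
time: 7.15
tool_pos: [0.4313, 0.3813, 0.073]
tool_rot: [0.01, 0.673, 0.739, 0.025]
contact_force: [-0.0, -0.2, -0.8]
gripper_width: 0.602
```

Call:
step_arm(steps=[[0,0,-38,0],[0,0,-38,0],[0,0,-38,0],[0,0,-38,0],[0,0,0,0],[0,0,0,0],[0,0,0,0]])

```text
time: 7.85
tool_pos: [0.4247, 0.3784, 0.235]
tool_rot: [0.011, 0.673, 0.739, 0.028]
contact_force: [0.2, -0.5, -0.6]
gripper_width: 0.601
```

Call:
step_arm(steps=[[0,0,10,0],[0,0,20,0],[0,0,20,0],[0,0,20,0],[0,0,15,0],[0,0,10,0],[0,0,5,0],[0,0,2,0]])

```text
time: 8.65
tool_pos: [0.4258, 0.3779, 0.117]
tool_rot: [0.009, 0.673, 0.739, 0.02]
contact_force: [0.2, 0.9, -0.3]
gripper_width: 0.601
```

Call:
step_arm(steps=[[0,0,0,0],[0,0,0,0]])

```text
time: 8.85
tool_pos: [0.4262, 0.3782, 0.1176]
tool_rot: [0.009, 0.673, 0.739, 0.021]
contact_force: [0.3, 0.5, 0.8]
gripper_width: 0.603
```

Call:
step_arm(steps=[[0,1,10,0],[0,1,15,0],[0,1,15,0],[0,0,14,0],[0,0,11,0],[0,0,7,0],[0,0,4,0],[0,0,0,0]])

```text
time: 9.65
tool_pos: [0.4333, 0.3803, 0.0355]
tool_rot: [0.009, 0.673, 0.739, 0.021]
contact_force: [0.6, 0.3, 0.2]
gripper_width: 0.602
```

Call:
step_arm(steps=[[0,0,0,0]])

```text
time: 9.75
tool_pos: [0.4334, 0.3804, 0.0357]
tool_rot: [0.009, 0.673, 0.739, 0.021]
contact_force: [-0.1, 0.3, 0.5]
gripper_width: 0.6
```

Call:
step_arm(steps=[[-1,0,5,0],[-1,0,5,0],[0,0,3,0],[0,0,0,0],[0,0,0,0]])

```text
time: 10.25
tool_pos: [0.4354, 0.3793, 0.0234]
tool_rot: [0.01, 0.673, 0.739, 0.023]
contact_force: [-0.5, -0.0, 0.1]
gripper_width: 0.595
```

Call:
step_arm(steps=[[0,0,0,0],[0,0,0,0],[0,0,0,0],[0,0,0,0],[0,0,0,0],[0,0,0,0]], claw=0)

```text
time: 10.85
tool_pos: [0.4355, 0.3795, 0.0242]
tool_rot: [0.01, 0.673, 0.739, 0.023]
contact_force: [-0.2, 0.3, -0.6]
gripper_width: 0.292
```

Call:
step_arm(steps=[[0,0,-10,0],[0,0,-20,0],[0,0,-35,0],[0,0,-40,0],[0,0,-40,0],[0,0,-35,0],[0,0,-25,0],[0,0,-15,0]])

```text
time: 11.65
tool_pos: [0.42, 0.3712, 0.246]
tool_rot: [0.007, 0.673, 0.739, 0.014]
contact_force: [0.5, -0.1, -3.3]
gripper_width: 0.29
```

Call:
step_arm(steps=[[0,0,-10,0],[0,0,-5,0],[0,0,-2,0],[0,0,0,0]])

```text
time: 12.05
tool_pos: [0.4189, 0.3706, 0.2633]
tool_rot: [0.007, 0.673, 0.739, 0.014]
contact_force: [-1.0, -0.4, -2.5]
gripper_width: 0.29
```

```bash
sed -i 's/step=45/step=38/' go.py; python3 go.py .44,0,.29,1.0 .389,-.306,.27,.08 .389,-.306,.07,.08; python3 -c "
from h import *;s=state();print(s['joint_pos'],s['gripper_width'])"
```

```text
at [0.4189 0.3706 0.2633] yaw 1.6644
-> 0.44 0.0 0.29 1.0
[[-37.1, -1.4, -2.7, 3.8], [-37.1, 1.1, -2.7, 3.8], [-36.9, 3.6, -2.7, 3.8], [-36.6, 6.0, -2.7, 3.8], [-36.1, 8.4, -2.7, 3.8], [-35.5, 10.8, -2.7, 3.8], [-34.7, 13.1, -2.7, 3.8], [-33.8, 15.4, -2.7, 3.8]]
[[-32.7, 17.6, -2.7, 3.8], [-31.4, 19.8, -2.7, 3.8]]
-> 0.389 -0.306 0.27 0.08
[[-31.7, 13.6, 2.2, 5.9], [-30.1, 16.8, 2.2, 5.9], [-28.3, 19.7, 2.2, 5.9], [-26.1, 22.5, 2.2, 5.9], [-23.7, 25.1, 2.2, 5.9], [-21.0, 27.4, 2.2, 5.9], [-18.1, 29.4, 2.2, 5.9], [-15.0, 31.0, 2.2, 5.9]]
[[-11.7, 32.4, 2.2, 5.9]]
-> 0.389 -0.306 0.07 0.08
[[0.0, 0.0, 33.3, -0.0], [0.0, 0.0, 33.3, -0.0], [0.0, 0.0, 33.3, -0.0], [0.0, 0.0, 33.3, -0.0], [0.0, 0.0, 33.3, -0.0], [0.0, 0.0, 33.3, -0.0]]
[ 0.5949694  -0.14094943  1.74758382 -0.00752224  1.504789    0.50188058] 0.28976607409366445
```

Call:
step_arm(steps=[[0,0,-8,0],[-10,0,-10,2],[-25,0,-8,3.5],[-37,2,-4,3.8],[-37,4,-1,3.8],[-36,6,0,3.8],[-36,9,0,3.8],[-35,12,0,3.8]])

```text
time: 12.85
tool_pos: [0.4247, 0.1427, 0.2931]
tool_rot: [0.005, 0.82, 0.572, 0.011]
contact_force: [1.7, -0.4, -3.2]
gripper_width: 0.289
```

Call:
step_arm(steps=[[-34,13,0,3.8],[-34,15,0,3.8],[-33,17,0,3.8],[-32,18,0,4],[-31,18,0,5],[-30,18,0,5.5],[-28,19,0,5.5],[-26,22,0,5.5]])

```text
time: 13.65
tool_pos: [0.3901, -0.1559, 0.2954]
tool_rot: [0.004, 0.965, 0.263, 0.014]
contact_force: [0.3, -0.2, -3.8]
gripper_width: 0.294
```

```bash
python3 go.py .389,-.306,.29,.08
```

```text
at [ 0.3901 -0.1559  0.2954] yaw 0.5329
-> 0.389 -0.306 0.29 0.08
[[-19.3, 32.2, 1.4, 6.5], [-15.5, 34.2, 1.4, 6.5], [-11.6, 35.7, 1.4, 6.5], [-7.5, 36.8, 1.4, 6.5]]
```

Call:
step_arm(steps=[[-18,28,0,6.3],[-14,28,0,5.5],[-9,26,0,4.2],[-5,20,0,3],[-3,14,0,2],[-1,7,0,1],[0,3,0,0],[0,0,0,0]])

```text
time: 14.45
tool_pos: [0.3801, -0.3032, 0.298]
tool_rot: [0.002, 0.998, 0.057, 0.014]
contact_force: [-0.1, -0.3, -3.0]
gripper_width: 0.292
```

```bash
python3 go.py .389,-.306,.29,.08; python3 - <<'E'
from h import *
im,d=grab_frame("scene");im2,d2=grab_frame("top")
cv2.imwrite("pics/c5.png",np.hstack([cv2.resize(im[150:270,380:520,::-1],None,fx=2.85,fy=2.85,interpolation=cv2.INTER_CUBIC),cv2.resize(im2[170:290,350:490,::-1],None,fx=2.85,fy=2.85,interpolation=cv2.INTER_CUBIC)]))
E
```

```text
at [ 0.3801 -0.3032  0.298 ] yaw 0.1138
-> 0.389 -0.306 0.29 0.08
[[8.6, 3.8, 8.0, 1.9]]
```

View pics/c5.png

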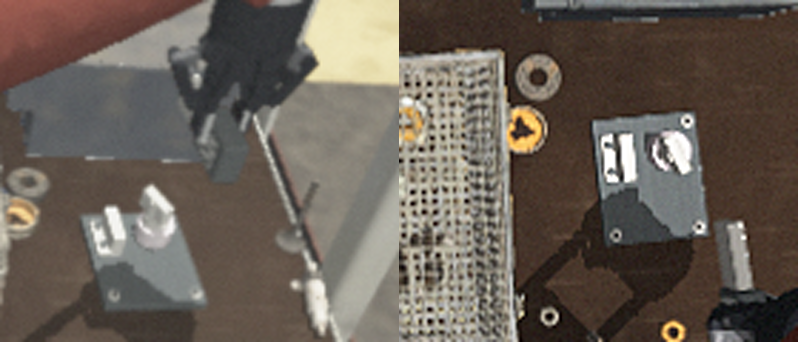

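The gripper holds the gauge, with its blade at top-view pixel (467,248–268) and pointing +x. I'll check camera against robot with the visible blade.

```bash
python3 - <<'E'
from h import *
np.set_printoptions(precision=4,suppress=True)
im,d=grab_frame("top");C=cloud("top",d)
m=(C[...,2]>.27)&(C[...,2]<.34)&(C[...,0]>.40)&(C[...,0]<.5)&(C[...,1]<-.2)&(C[...,1]>-.4)
v,u=np.nonzero(m);print(len(u),u.min(),u.max(),v.min(),v.max(),"z med",np.median(C[m][:,2]))
for r in range(v.min(),v.max()+1,3):
    k=u[v==r];P=at_z("top",[[k.min()-.5,r],[k.max()+.5,r]],.311);print(r,len(k),P[:,:2].ravel(),P[:,1].mean())
print(state()["tool_pos"])
E
```

```text
228 460 473 247 269 z med 0.30902450124839165
247 3 [ 0.4566 -0.2806  0.4564 -0.2883] -0.2844578577865889
250 10 [ 0.4491 -0.2727  0.4486 -0.2981] -0.2853826785509105
253 10 [ 0.4415 -0.2749  0.4409 -0.3003] -0.28757854906008884
256 10 [ 0.4339 -0.2745  0.4333 -0.2999] -0.28723339022121364
259 11 [ 0.4262 -0.2767  0.4256 -0.3046] -0.2906913721582287
262 11 [ 0.4186 -0.2764  0.418  -0.3043] -0.29034282127108507
265 11 [ 0.411  -0.2786  0.4104 -0.3065] -0.2925274310061512
268 10 [ 0.4034 -0.2808  0.4028 -0.3061] -0.2934432274100508
[ 0.3803 -0.3027  0.2981]
```

```bash
cat > blade.py <<'E'
from f1 import *
PARTS["blade"]=[box(27,87,-7,7,-30,4)]
def run(zg,x0,roi):
    s=state();p=s["tool_pos"];im,d=grab_frame("top");C=cloud("top",d)
    m=(C[...,2]>zg-.035)&(C[...,2]<zg+.03)&(C[...,0]>x0)
    u,v,w,h=roi;print(m[v:v+h,u:u+w].sum());m=fill(m,roi)
    # rows below x0 boundary cut: compare only where model blade visible
    print("blade fit (grip x,y,yaw)",fit("top","blade",m,(p[0],p[1]-.0,.1),zg,roi),"tcp",p)
E
python3 - <<'E'
from blade import *
p=state()["tool_pos"];run(p[2]-.0212+.03,.402,(452,238,32,34))
E
```

```text
219
blade fit (grip x,y,yaw) (array([ 0.3742, -0.3038,  0.159 ]), np.float64(0.2096969696969697)) tcp [ 0.3803 -0.3027  0.2981]
```

Call:
step_arm(steps=[[3,1,10,0.6],[3,1,20,0.6],[1,1,35,0.5],[0,0,35,0],[0,0,35,0],[0,0,30,0],[0,0,20,0],[0,0,12,0]])

```text
time: 15.45
tool_pos: [0.3972, -0.303, 0.0941]
tool_rot: [0.004, 0.999, 0.043, 0.017]
contact_force: [-0.0, 0.1, -3.0]
gripper_width: 0.29
```

Call:
step_arm(steps=[[0,0,6,0],[0,0,3,0],[0,0,0,0],[0,0,0,0]])

```text
time: 15.85
tool_pos: [0.3979, -0.3024, 0.0841]
tool_rot: [0.004, 0.999, 0.044, 0.017]
contact_force: [-0.3, 0.4, -3.5]
gripper_width: 0.291
```

```bash
python3 go.py .3905,-.307,.05,.08
```

```text
at [ 0.3979 -0.3024  0.0841] yaw 0.0876
-> 0.3905 -0.307 0.05 0.08
[[-7.8, 3.9, 34.1, 0.4]]
```

Call:
step_arm(steps=[[-4,2,12,0.3],[-3,2,10,0.1],[-1,0,5,0],[0,0,2,0],[0,0,0,0],[0,0,0,0]])

```text
time: 16.45
tool_pos: [0.3917, -0.3094, 0.0547]
tool_rot: [0.005, 0.999, 0.039, 0.018]
contact_force: [-0.3, 0.4, -3.1]
gripper_width: 0.294
```

```bash
python3 - <<'E'
from blade import *
s=state();print(s["tool_pos"],s["tool_rot"])
im,d=grab_frame("top");im2,_=grab_frame("scene")
cv2.imwrite("pics/c6.png",np.hstack([cv2.resize(im[203:273,405:475,::-1],None,fx=5.7,fy=5.7,interpolation=cv2.INTER_CUBIC),cv2.resize(im2[190:260,395:465,::-1],None,fx=5.7,fy=5.7,interpolation=cv2.INTER_CUBIC)]))
E
```

```text
[ 0.3917 -0.3094  0.0547] [0.0053 0.999  0.0395 0.0184]
```

View pics/c6.png

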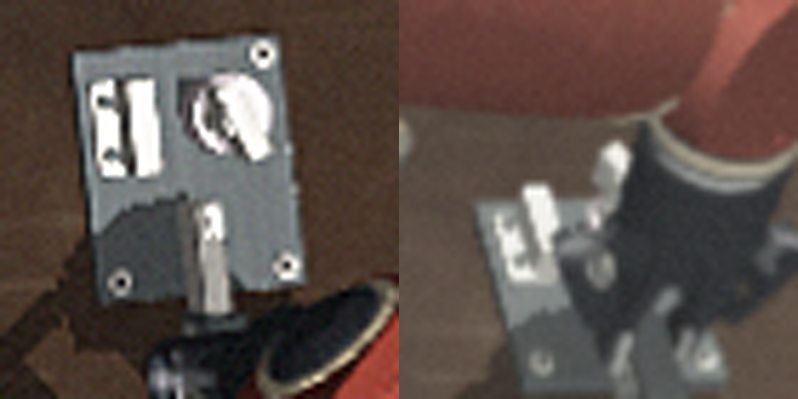

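```bash
python3 - <<'E'
from h import *
np.set_printoptions(precision=4,suppress=True)
f=lambda X,Y,z:at_z("top",[[405+X/5.7-.41,203+Y/5.7-.41]],z)[0]
B=f(208,204,.0675);print("tip",B,"blade base",f(213,300,.0675))
F1,F2=f(159,172,.044),f(156,82,.044);print("fence edge",F1,F2,"yaw",np.arctan2(F2[1]-F1[1],F2[0]-F1[0]))
r=f(188,118,.040);print("roller edge",r)
t=.08;ex=np.array([np.cos(t),np.sin(t)]);ey=np.array([-ex[1],ex[0]])
o=np.array([.511,-.2955])
for n,p in(("tip",B),("F1",F1),("F2",F2),("roller",r)): print(n,(p[:2]-o)@ex,(p[:2]-o)@ey)
tcp=np.array([.3917,-.3094]);print("tcp fix",(tcp-o)@ex,(tcp-o)@ey, "tip by tcp",tcp+.083*ex)
E
```

```text
tip [ 0.4664 -0.3027  0.0675] blade base [ 0.4137 -0.3033  0.0675]
fence edge [ 0.4836 -0.2833  0.044 ] [ 0.5342 -0.2836  0.044 ] yaw -0.006187153199548026
roller edge [ 0.5135 -0.302   0.04  ]
tip -0.04507409215662438 -0.0036549048194347085
F1 -0.026327882996704934 0.01432783112317587
F2 0.02406461849764631 0.009973858771561234
roller 0.001929752644086782 -0.00669389109805699
tcp fix -0.12002925780807401 -0.00432172072708413 tip by tcp [ 0.4744 -0.3028]
```

Call:
step_arm(steps=[[0,-1,4,0],[0,-1,5,0],[0,-1,4,0],[0,-0.5,2,0],[0,0,0,0],[0,0,0,0]])

```text
time: 17.15
tool_pos: [0.3925, -0.3057, 0.0389]
tool_rot: [0.006, 0.999, 0.04, 0.019]
contact_force: [-0.1, 0.4, -2.8]
gripper_width: 0.292
```

```bash
cat > fx.py <<'E'
from go import *
s=state();p=s["tool_pos"];ps=yaw(s["tool_rot"]);t=.08;o=np.array([.511,-.294])
ex=np.array([np.cos(t),np.sin(t)]);ey=np.array([-ex[1],ex[0]]);d=p[:2]-o
print("fix xy mm",(d@ex*1e3).round(1),(d@ey*1e3).round(1),"z",p[2].round(4),"yaw-fix",round(ps-t,4),"q",s["tool_rot"].round(4),"F",s["contact_force"].round(1),"T",s["ft_torque"].round(2),"w",round(s["gripper_width"],3),"t",s["time"])
E
python3 fx.py
```

```text
fix xy mm -119.0 -2.2 z 0.0389 yaw-fix -0.0001 q [0.0057 0.999  0.0398 0.0188] F [-0.1  0.4 -2.8] T [-0.04  0.02 -0.04] w 0.292 t 17.15
```

Call:
step_arm(steps=[[4,0,0.2,0],[7,0,0.3,0],[8,0,0.3,0],[8,0,0.3,0],[5,0,0.2,0],[2,0,0,0],[0,0,0,0],[0,0,0,0]])

```text
time: 17.95
tool_pos: [0.4308, -0.3032, 0.0397]
tool_rot: [0.006, 0.999, 0.04, 0.019]
contact_force: [-0.2, -0.1, -3.4]
gripper_width: 0.297
```

```bash
python3 fx.py
```

```text
fix xy mm -80.6 -2.8 z 0.0397 yaw-fix 0.0008 q [0.0062 0.999  0.0403 0.0194] F [-0.2 -0.1 -3.4] T [0.   0.03 0.01] w 0.297 t 17.95
```

Call:
step_arm(steps=[[4,-0.5,0.3,0],[6,-0.5,0.5,0],[5,0,0.5,0],[3,0,0.3,0],[0,0,0,0],[0,0,0,0]])

```text
time: 18.55
tool_pos: [0.4499, -0.3005, 0.0384]
tool_rot: [0.006, 0.999, 0.04, 0.019]
contact_force: [0.9, 0.5, -2.9]
gripper_width: 0.292
```

```bash
python3 fx.py
```

```text
fix xy mm -61.4 -1.6 z 0.0384 yaw-fix 0.0003 q [0.0061 0.999  0.04   0.0193] F [ 0.9  0.5 -2.9] T [ 0.04  0.01 -0.02] w 0.292 t 18.55
```

Call:
step_arm(steps=[[0,-1,1,0],[0,-1,1,0],[0,-1,1,0],[0,0,0,0]])

```text
time: 18.95
tool_pos: [0.4499, -0.2984, 0.0358]
tool_rot: [0.007, 0.999, 0.04, 0.02]
contact_force: [-1.0, -0.4, -3.7]
gripper_width: 0.293
```

```bash
python3 fx.py
```

```text
fix xy mm -61.2 0.5 z 0.0358 yaw-fix -0.0004 q [0.0073 0.999  0.0396 0.0198] F [-1.  -0.4 -3.7] T [-0.09  0.02 -0.09] w 0.293 t 18.95
```

Call:
step_arm(steps=[[0,-1,0.7,0],[0,-1,0.5,0],[0,0,0,0]])

```text
time: 19.25
tool_pos: [0.4502, -0.2981, 0.0355]
tool_rot: [0.009, 0.999, 0.039, 0.02]
contact_force: [-0.0, -1.2, -3.7]
gripper_width: 0.289
```

```bash
python3 fx.py
```

```text
fix xy mm -60.9 0.7 z 0.0355 yaw-fix -0.0013 q [0.0093 0.999  0.0391 0.0204] F [-0.  -1.2 -3.7] T [-0.29  0.02 -0.15] w 0.289 t 19.25
```

Call:
step_arm(steps=[[0,0.6,1,0],[0,0,1,0],[0,0,1,0],[0,0,0,0]])

```text
time: 19.65
tool_pos: [0.4506, -0.2982, 0.0335]
tool_rot: [0.008, 0.999, 0.04, 0.02]
contact_force: [-1.6, -0.9, -0.2]
gripper_width: 0.295
```

```bash
python3 fx.py
```

```text
fix xy mm -60.5 0.7 z 0.0335 yaw-fix -0.0 q [0.0083 0.999  0.0398 0.02  ] F [-1.6 -0.9 -0.2] T [-0.19  0.4  -0.04] w 0.295 t 19.65
```

Call:
step_arm(steps=[[0,0,0,0],[0,0,0,0],[0,0,0,0],[0,0,0,0]], claw=60)

```text
time: 20.05
tool_pos: [0.4514, -0.2977, 0.0336]
tool_rot: [0.008, 0.999, 0.04, 0.021]
contact_force: [1.3, -0.1, -0.4]
gripper_width: 0.599
```

Call:
step_arm(steps=[[0,0,-6,0],[0,0,-12,0],[0,0,-20,0],[0,0,-25,0],[0,0,-25,0],[0,0,-15,0],[0,0,-6,0],[0,0,0,0]])

```text
time: 20.85
tool_pos: [0.447, -0.2963, 0.1524]
tool_rot: [0.009, 0.999, 0.04, 0.023]
contact_force: [-0.2, 0.1, -0.6]
gripper_width: 0.601
```

```bash
python3 fx.py; python3 - <<'E'
from h import *
im,d=grab_frame("top");im2,_=grab_frame("scene")
cv2.imwrite("pics/c7.png",np.hstack([cv2.resize(im[203:273,405:475,::-1],None,fx=5.7,fy=5.7,interpolation=cv2.INTER_CUBIC),cv2.resize(im2[190:260,395:465,::-1],None,fx=5.7,fy=5.7,interpolation=cv2.INTER_CUBIC)]))
E
```

```text
fix xy mm -64.0 2.8 z 0.1524 yaw-fix 0.0001 q [0.0093 0.9989 0.0398 0.0227] F [-0.2  0.1 -0.6] T [ 0.04  0.02 -0.  ] w 0.601 t 20.85
```

View pics/c7.png

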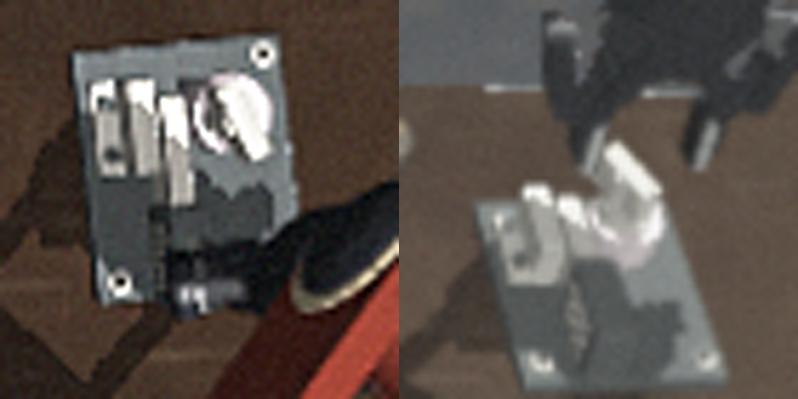

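The gauge stands in the channel, with its blade at crop position (178,150) between the fence (145) and the roller (235). Next is the wing.

```bash
sed -i 's/step=38/step=15/' go.py; python3 go.py .511,-.320,.13,.42
```

```text
at [ 0.4464 -0.2958  0.1506] yaw 0.0801
-> 0.511 -0.32 0.13 0.42
[[12.5, 5.9, 4.1, -3.9], [12.1, 6.7, 4.1, -3.9], [11.6, 7.5, 4.1, -3.9], [11.0, 8.3, 4.1, -3.9], [10.5, 9.0, 4.1, -3.9]]
```

Call:
step_arm(steps=[[9,4,1,-2.5],[12,6,1,-3.5],[12,7,1,-3.9],[12,8,1,-3.9],[8,6,1,-3],[4,3,0,-1],[0,0,0,0],[0,0,0,0]], claw=45)

```text
time: 21.75
tool_pos: [0.5064, -0.3137, 0.1361]
tool_rot: [0.004, 0.98, 0.199, 0.014]
contact_force: [-0.7, 0.4, 0.2]
gripper_width: 0.451
```

```bash
python3 go.py .511,-.320,.10,.42; python3 fx.py
```

```text
at [ 0.5064 -0.3137  0.1361] yaw 0.4013
-> 0.511 -0.32 0.1 0.42
[[0.6, 2.5, 12.0, -0.4], [0.6, 2.5, 12.0, -0.4], [0.5, 2.5, 12.0, -0.4]]
fix xy mm -6.1 -19.3 z 0.1361 yaw-fix 0.3213 q [0.0038 0.9799 0.1992 0.0137] F [-0.7  0.4  0.2] T [-0.03  0.08  0.01] w 0.451 t 21.75
```

Call:
step_arm(steps=[[1,3,5,-0.5],[1,3,8,-0.5],[0,1,8,0],[0,0,6,0],[0,0,2,0],[0,0,0,0],[0,0,0,0]])

```text
time: 22.45
tool_pos: [0.5104, -0.3191, 0.1032]
tool_rot: [0.003, 0.978, 0.207, 0.013]
contact_force: [-0.8, 0.5, 0.2]
gripper_width: 0.447
```

```bash
python3 go.py .511,-.320,.054,.42; python3 fx.py
```

```text
at [ 0.5104 -0.3191  0.1032] yaw 0.4181
-> 0.511 -0.32 0.054 0.42
[[0.0, 0.3, 12.3, -0.0], [0.0, 0.3, 12.3, -0.0], [0.0, 0.3, 12.3, -0.0], [0.0, 0.3, 12.3, -0.0]]
fix xy mm -2.6 -24.9 z 0.1032 yaw-fix 0.3381 q [0.0029 0.9782 0.2075 0.0127] F [-0.8  0.5  0.2] T [ 0.07  0.03 -0.  ] w 0.447 t 22.45
```

Call:
step_arm(steps=[[0,0.3,5,0],[0,0.3,9,0],[0,0,11,0],[0,0,10,0],[0,0,6,0],[0,0,3,0],[0,0,0,0],[0,0,0,0]])

```text
time: 23.25
tool_pos: [0.5118, -0.3195, 0.055]
tool_rot: [0.003, 0.978, 0.208, 0.013]
contact_force: [-0.3, 0.4, 0.6]
gripper_width: 0.455
```

```bash
python3 go.py .511,-.320,.054,.42; python3 fx.py
```

```text
at [ 0.5118 -0.3195  0.055 ] yaw 0.4182
-> 0.511 -0.32 0.054 0.42
[[-0.9, 0.1, 1.0, -0.1]]
fix xy mm -1.3 -25.5 z 0.055 yaw-fix 0.3382 q [0.0027 0.9781 0.2075 0.0125] F [-0.3  0.4  0.6] T [-0.03 -0.01  0.03] w 0.455 t 23.25
```

Closing on the wing.

Call:
step_arm(steps=[[0,0,0,0],[0,0,0,0],[0,0,0,0],[0,0,0,0],[0,0,0,0],[0,0,0,0]], claw=0)

```text
time: 23.85
tool_pos: [0.5128, -0.3212, 0.0566]
tool_rot: [0.005, 0.978, 0.208, 0.014]
contact_force: [0.3, -2.6, -1.8]
gripper_width: 0.154
```

```bash
python3 fx.py
```

```text
fix xy mm -0.3 -27.3 z 0.0566 yaw-fix 0.3385 q [0.0046 0.9781 0.2076 0.0136] F [ 0.3 -2.6 -1.8] T [0.13 0.08 0.08] w 0.154 t 23.85
```

Call:
step_arm(steps=[[0,0,0,-3],[0,0,0,-6],[0,0,0,-6],[0,0,0,-6],[0,0,0,-6],[0,0,0,-4],[0,0,0,-2],[0,0,0,0]])

```text
time: 24.65
tool_pos: [0.5135, -0.3219, 0.0567]
tool_rot: [0.007, 0.875, 0.483, 0.013]
contact_force: [4.3, -4.3, -2.8]
gripper_width: 0.152
```

```bash
python3 fx.py
```

```text
fix xy mm 0.2 -28.0 z 0.0567 yaw-fix 0.9293 q [0.0074 0.8753 0.4834 0.0134] F [ 4.3 -4.3 -2.8] T [ 0.53  0.34 -0.04] w 0.152 t 24.65
```

Call:
step_arm(steps=[[0,0,0,-3],[0,0,0,-4],[0,0,0,-4],[0,0,0,-2],[0,0,0,0]])

```text
time: 25.15
tool_pos: [0.5138, -0.322, 0.0566]
tool_rot: [0.007, 0.814, 0.581, 0.013]
contact_force: [4.6, -3.8, -2.4]
gripper_width: 0.15
```

```bash
python3 fx.py
```

```text
fix xy mm 0.5 -28.1 z 0.0566 yaw-fix 1.1604 q [0.0075 0.8137 0.5811 0.0131] F [ 4.6 -3.8 -2.4] T [ 0.48  0.51 -0.02] w 0.15 t 25.15
```

Call:
step_arm(steps=[[0,0,0,-2],[0,0,0,-1],[0,0,0,0]])

```text
time: 25.45
tool_pos: [0.5139, -0.322, 0.0567]
tool_rot: [0.007, 0.798, 0.602, 0.013]
contact_force: [3.5, -4.9, -2.0]
gripper_width: 0.153
```

```bash
python3 fx.py
```

```text
fix xy mm 0.6 -28.1 z 0.0567 yaw-fix 1.2122 q [0.0068 0.7984 0.6019 0.0131] F [ 3.5 -4.9 -2. ] T [ 0.46  0.47 -0.06] w 0.153 t 25.45
```

Call:
step_arm(steps=[[0,0,0,-2],[0,0,0,-2]])

```text
time: 25.65
tool_pos: [0.514, -0.322, 0.0566]
tool_rot: [0.007, 0.777, 0.63, 0.013]
contact_force: [5.1, -3.6, -2.6]
gripper_width: 0.152
```

```bash
python3 fx.py
```

```text
fix xy mm 0.7 -28.1 z 0.0566 yaw-fix 1.2824 q [0.0067 0.7768 0.6296 0.013 ] F [ 5.1 -3.6 -2.6] T [ 0.46  0.6  -0.17] w 0.152 t 25.65
```

Call:
step_arm(steps=[[0,0,0,-2],[0,0,0,-2]])

```text
time: 25.85
tool_pos: [0.5141, -0.322, 0.0566]
tool_rot: [0.007, 0.754, 0.657, 0.013]
contact_force: [5.0, -4.0, -2.4]
gripper_width: 0.152
```

```bash
python3 fx.py
```

```text
fix xy mm 0.8 -28.1 z 0.0566 yaw-fix 1.3533 q [0.0066 0.754  0.6567 0.0128] F [ 5.  -4.  -2.4] T [ 0.39  0.62 -0.17] w 0.152 t 25.85
```

Call:
step_arm(steps=[[0,0,0,-1.5],[0,0,0,-1.5]])

```text
time: 26.05
tool_pos: [0.5141, -0.322, 0.0567]
tool_rot: [0.006, 0.736, 0.676, 0.013]
contact_force: [4.6, -3.7, -2.6]
gripper_width: 0.155
```

```bash
python3 fx.py
```

```text
fix xy mm 0.9 -28.1 z 0.0567 yaw-fix 1.4063 q [0.0063 0.7363 0.6765 0.0127] F [ 4.6 -3.7 -2.6] T [ 0.36  0.64 -0.2 ] w 0.155 t 26.05
```

Call:
step_arm(steps=[[0,0,0,-1.2],[0,0,0,-1.2]])

```text
time: 26.25
tool_pos: [0.5142, -0.322, 0.0566]
tool_rot: [0.006, 0.722, 0.692, 0.013]
contact_force: [4.6, -3.8, -2.6]
gripper_width: 0.151
```

```bash
python3 fx.py
```

```text
fix xy mm 0.9 -28.1 z 0.0566 yaw-fix 1.4483 q [0.006  0.7219 0.6918 0.0126] F [ 4.6 -3.8 -2.6] T [ 0.38  0.68 -0.17] w 0.151 t 26.25
```

Call:
step_arm(steps=[[0,0,0,-1.2],[0,0,0,-1.2]])

```text
time: 26.45
tool_pos: [0.5143, -0.322, 0.0567]
tool_rot: [0.006, 0.707, 0.707, 0.012]
contact_force: [5.1, -4.2, -1.8]
gripper_width: 0.152
```

```bash
python3 fx.py
```

```text
fix xy mm 1.0 -28.2 z 0.0567 yaw-fix 1.49 q [0.0057 0.7074 0.7067 0.0124] F [ 5.1 -4.2 -1.8] T [ 0.36  0.63 -0.3 ] w 0.152 t 26.45
```

Call:
step_arm(steps=[[0,0,0,-1],[0,0,0,-1]])

```text
time: 26.65
tool_pos: [0.5143, -0.3221, 0.0566]
tool_rot: [0.005, 0.695, 0.719, 0.012]
contact_force: [4.0, -3.9, -2.6]
gripper_width: 0.157
```

```bash
python3 fx.py
```

```text
fix xy mm 1.0 -28.3 z 0.0566 yaw-fix 1.5237 q [0.0053 0.6953 0.7186 0.0124] F [ 4.  -3.9 -2.6] T [ 0.29  0.63 -0.44] w 0.157 t 26.65
```

Call:
step_arm(steps=[[0,0,0,2],[0,0,0,3],[0,0,0,3],[0,0,0,2],[0,0,0,1],[0,0,0,0],[0,0,0,0]])

```text
time: 27.35
tool_pos: [0.514, -0.3219, 0.0566]
tool_rot: [0.002, 0.763, 0.646, 0.012]
contact_force: [2.8, -2.8, -2.0]
gripper_width: 0.152
```

```bash
python3 fx.py
```

```text
fix xy mm 0.8 -28.1 z 0.0566 yaw-fix 1.3253 q [0.0024 0.7631 0.6461 0.012 ] F [ 2.8 -2.8 -2. ] T [0.3  0.34 0.01] w 0.152 t 27.35
```

Call:
step_arm(steps=[[0,0,0,0],[0,0,0,0],[0,0,0,0],[0,0,0,0]], claw=45)

```text
time: 27.75
tool_pos: [0.5144, -0.3216, 0.0575]
tool_rot: [0.003, 0.763, 0.646, 0.012]
contact_force: [-0.7, -0.1, -0.4]
gripper_width: 0.452
```

Call:
step_arm(steps=[[0,0,-5,0],[0,0,-12,0],[0,0,-18,0],[0,0,-20,0],[0,0,-20,0],[0,0,-10,0],[0,0,-4,0],[0,0,0,0]])

```text
time: 28.55
tool_pos: [0.5124, -0.3227, 0.1543]
tool_rot: [0.004, 0.763, 0.646, 0.013]
contact_force: [0.9, -0.4, 0.5]
gripper_width: 0.449
```

```bash
python3 fx.py;python3 - <<'E'
from h import *
im,d=grab_frame("top");im2,_=grab_frame("scene")
cv2.imwrite("pics/c8.png",np.hstack([cv2.resize(im[203:273,405:475,::-1],None,fx=5.7,fy=5.7,interpolation=cv2.INTER_CUBIC),cv2.resize(im2[190:260,395:465,::-1],None,fx=5.7,fy=5.7,interpolation=cv2.INTER_CUBIC)]))
E
```

```text
fix xy mm -0.9 -28.7 z 0.1543 yaw-fix 1.3262 q [0.004  0.7628 0.6465 0.0125] F [ 0.9 -0.4  0.5] T [ 0.   -0.03 -0.01] w 0.449 t 28.55
```

View pics/c8.png

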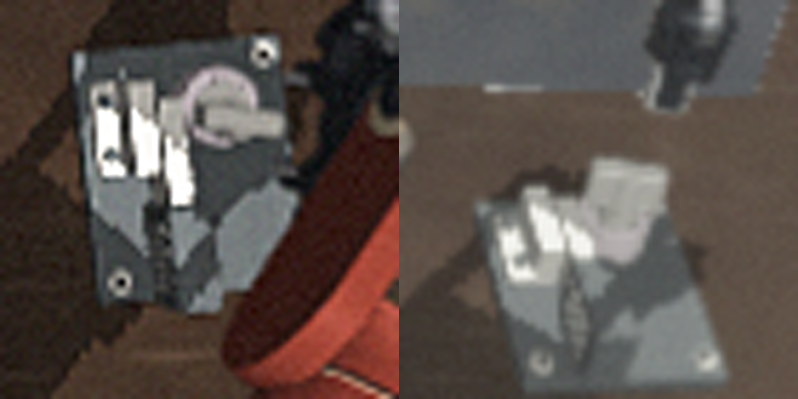

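The roller sits against the blade at (175,110), the wing lies crosswise and the gauge hasn't moved. Next I'll regrasp it.

```bash
sed -i 's/step=15/step=25/' go.py; python3 go.py .449,-.298,.15,.08
```

```text
at [ 0.5118 -0.3223  0.1529] yaw 1.4062
-> 0.449 -0.298 0.15 0.08
[[1.5, -7.3, 0.3, 8.4], [0.4, -7.5, 0.3, 8.4], [-0.7, -7.5, 0.3, 8.4], [-1.8, -7.3, 0.3, 8.4], [-2.8, -6.9, 0.3, 8.4], [-3.8, -6.4, 0.3, 8.4], [-4.7, -5.8, 0.3, 8.4], [-5.5, -5.1, 0.3, 8.4]]
[[-6.2, -4.2, 0.3, 8.4]]
```

Call:
step_arm(steps=[[1,-5,0,5],[0,-7,0,8],[-1,-7,0,8.5],[-2,-7,0,8.5],[-3,-7,0,8.5],[-4,-6,0,8.5],[-5,-6,0,8.5],[-5,-5,0,8.5]], claw=60)

```text
time: 29.45
tool_pos: [0.4518, -0.3012, 0.14]
tool_rot: [-0.012, 0.991, 0.135, 0.005]
contact_force: [-0.5, -0.5, 0.1]
gripper_width: 0.599
```

Call:
step_arm(steps=[[-5,-4,0,7],[-3,-2,0,3],[-1,0,0,1],[0,0,0,0],[0,0,0,0]])

```text
time: 29.95
tool_pos: [0.438, -0.2944, 0.1337]
tool_rot: [-0.016, 0.999, 0.035, 0.0]
contact_force: [0.2, 0.1, -0.0]
gripper_width: 0.601
```

```bash
python3 go.py .449,-.298,.15,.08;python3 fx.py
```

```text
at [ 0.438  -0.2944  0.1337] yaw 0.0699
-> 0.449 -0.298 0.15 0.08
[[10.7, 4.3, -16.3, -0.6]]
fix xy mm -72.8 5.4 z 0.1337 yaw-fix -0.0101 q [-1.600e-02  9.993e-01  3.500e-02  4.000e-04] F [ 0.2  0.1 -0. ] T [-0.04 -0.04  0.01] w 0.601 t 29.95
```

Call:
step_arm(steps=[[0,0,-2,-5],[0,0,-2,-8.5],[0,0,-2,-8.5],[0,0,0,-8.5],[0,0,0,-8.5],[0,0,0,-5],[0,0,0,-2],[0,0,0,0]])

```text
time: 30.75
tool_pos: [0.439, -0.2948, 0.1383]
tool_rot: [-0.016, 0.901, 0.433, 0.006]
contact_force: [0.3, -0.2, 0.2]
gripper_width: 0.6
```

Call:
step_arm(steps=[[0,0,0,2],[0,0,0,4],[0,0,0,5],[0,0,0,5],[0,0,0,5],[0,0,0,5],[0,0,0,5],[0,0,0,5]])

```text
time: 31.55
tool_pos: [0.4398, -0.2951, 0.1375]
tool_rot: [-0.017, 0.993, 0.119, 0.001]
contact_force: [0.2, 0.1, 0.2]
gripper_width: 0.597
```

Call:
step_arm(steps=[[0,0,0,5],[0,0,0,3],[0,0,0,1],[0,0,0,0],[0,0,0,0]])

```text
time: 32.05
tool_pos: [0.4402, -0.2951, 0.1371]
tool_rot: [-0.017, 0.999, 0.037, -0.001]
contact_force: [0.7, 0.2, 0.5]
gripper_width: 0.601
```

```bash
sed -i '$a w,x,y,z=s["tool_rot"];print("lean x,y",(2*(x*z+w*y)).round(4),(2*(y*z-w*x)).round(4))' fx.py; python3 fx.py;python3 go.py .449,-.298,.15,.08
```

```text
fix xy mm -70.7 4.5 z 0.1371 yaw-fix -0.0061 q [-1.750e-02  9.992e-01  3.700e-02 -9.000e-04] F [0.7 0.2 0.5] T [-0.02  0.08 -0.06] w 0.601 t 32.05
lean x,y -0.003 0.0348
at [ 0.4402 -0.2951  0.1371] yaw 0.0739
-> 0.449 -0.298 0.15 0.08
[[8.6, 3.5, -12.9, -0.3]]
```

Call:
step_arm(steps=[[12,9,0,0],[20,15,0,0],[20,15,0,0],[0,0,0,0],[0,0,0,0]])

```text
time: 32.55
tool_pos: [0.4964, -0.3309, 0.1351]
tool_rot: [-0.018, 0.999, 0.038, -0.001]
contact_force: [0.4, 0.1, -0.5]
gripper_width: 0.599
```

```bash
python3 fx.py
```

```text
fix xy mm -17.5 -35.7 z 0.1351 yaw-fix -0.0035 q [-0.0177  0.9991  0.0382 -0.0012] F [ 0.4  0.1 -0.5] T [-0.01 -0.02 -0.01] w 0.599 t 32.55
lean x,y -0.0038 0.0353
```

Call:
step_arm(steps=[[-4,-3,0,0],[-8,-6,0,0],[-10,-8,0,0],[-10,-8,0,0],[-6,-5,0,0],[-3,-2,0,0],[0,0,0,0]])

```text
time: 33.25
tool_pos: [0.446, -0.2972, 0.1359]
tool_rot: [-0.018, 0.999, 0.038, -0.002]
contact_force: [-0.1, -0.1, 0.4]
gripper_width: 0.601
```

```bash
python3 fx.py; python3 go.py .449,-.298,.15,.08
```

```text
fix xy mm -65.0 2.0 z 0.1359 yaw-fix -0.003 q [-0.0184  0.9991  0.0385 -0.0021] F [-0.1 -0.1  0.4] T [-0.05 -0.08 -0.01] w 0.601 t 33.25
lean x,y -0.0057 0.0367
at [ 0.446  -0.2972  0.1359] yaw 0.077
-> 0.449 -0.298 0.15 0.08
[[2.9, 1.0, -14.1, -0.2]]
```

Lean is about 2° across the jaws. It's tolerable, because the worst case widens the setting only within the band. I'll descend with that compensated.

Call:
step_arm(steps=[[1,1,6,0],[1,1,12,0],[1,1,15,0],[0,0,15,0],[0,0,10,0],[0,0,5,0],[0,0,2,0],[0,0,0,0]])

```text
time: 34.05
tool_pos: [0.449, -0.2975, 0.0626]
tool_rot: [-0.02, 0.999, 0.038, -0.003]
contact_force: [-0.0, 0.5, -0.1]
gripper_width: 0.597
```

```bash
python3 fx.py
```

```text
fix xy mm -62.0 1.5 z 0.0626 yaw-fix -0.0029 q [-0.0197  0.9991  0.0385 -0.0034] F [-0.   0.5 -0.1] T [ 0.06  0.02 -0.04] w 0.597 t 34.05
lean x,y -0.0084 0.0392
```

Call:
step_arm(steps=[[0,0.3,5,0],[0,0,8,0],[0,0,6,0],[0,0,3,0],[0,0,1,0],[0,0,0,0]])

```text
time: 34.65
tool_pos: [0.4499, -0.2977, 0.0392]
tool_rot: [-0.019, 0.999, 0.038, -0.002]
contact_force: [0.3, 0.1, -0.4]
gripper_width: 0.605
```

```bash
python3 fx.py
```

```text
fix xy mm -61.2 1.2 z 0.0392 yaw-fix -0.0031 q [-0.0186  0.9991  0.0384 -0.0022] F [ 0.3  0.1 -0.4] T [0.01 0.   0.  ] w 0.605 t 34.65
lean x,y -0.0059 0.037
```

Call:
step_arm(steps=[[0,-0.4,2.5,0],[0,-0.3,2,0],[0,0,1,0],[0,0,0,0]])

```text
time: 35.05
tool_pos: [0.4501, -0.2971, 0.0339]
tool_rot: [-0.018, 0.999, 0.038, -0.002]
contact_force: [0.3, -0.8, 0.7]
gripper_width: 0.598
```

```bash
python3 fx.py
```

```text
fix xy mm -60.9 1.8 z 0.0339 yaw-fix -0.003 q [-0.0182  0.9991  0.0384 -0.0018] F [ 0.3 -0.8  0.7] T [-0.05  0.03 -0.  ] w 0.598 t 35.05
lean x,y -0.005 0.0362
```

Call:
step_arm(steps=[[0,0,0,0],[0,0,0,0],[0,0,0,0],[0,0,0,0],[0,0,0,0]], claw=0)

```text
time: 35.55
tool_pos: [0.4504, -0.2976, 0.0344]
tool_rot: [-0.017, 0.999, 0.039, -0.001]
contact_force: [-0.9, -0.0, -0.6]
gripper_width: 0.291
```

```bash
python3 fx.py
```

```text
fix xy mm -60.7 1.2 z 0.0344 yaw-fix -0.0029 q [-0.0175  0.9991  0.0385 -0.0015] F [-0.9 -0.  -0.6] T [-0.15 -0.03  0.03] w 0.291 t 35.55
lean x,y -0.0043 0.0348
```

Call:
step_arm(steps=[[-2,0,-0.5,0],[-5,0,-0.3,0],[-8,0,-0.3,0],[-12,0,-0.5,0],[-15,0,-0.5,0],[-15,0,-1,0],[-12,0,-2,0],[-6,0,-2,0]])

```text
time: 36.35
tool_pos: [0.3667, -0.3016, 0.0389]
tool_rot: [-0.02, 0.999, 0.039, -0.004]
contact_force: [-0.8, 0.3, -3.1]
gripper_width: 0.296
```

```bash
python3 fx.py
```

```text
fix xy mm -144.4 3.9 z 0.0389 yaw-fix -0.0028 q [-0.0199  0.9991  0.0385 -0.0041] F [-0.8  0.3 -3.1] T [-0.02  0.02 -0.03] w 0.296 t 36.35
lean x,y -0.0097 0.0394
```

Call:
step_arm(steps=[[0,0,-10,0],[0,0,-22,0],[0,0,-35,0],[0,0,-40,0],[0,0,-40,0],[0,0,-35,0],[0,0,-25,0],[0,0,-12,0]])

```text
time: 37.15
tool_pos: [0.367, -0.3086, 0.2689]
tool_rot: [-0.021, 0.999, 0.038, -0.004]
contact_force: [0.3, -0.4, -3.6]
gripper_width: 0.292
```

Call:
step_arm(steps=[[0,0,-10,0],[0,0,-6,0],[0,0,-2,0],[0,0,0,0]])

```text
time: 37.55
tool_pos: [0.3672, -0.309, 0.2879]
tool_rot: [-0.022, 0.999, 0.039, -0.004]
contact_force: [0.0, 0.2, -3.3]
gripper_width: 0.286
```

```bash
sed -i 's/step=25/step=36/' go.py; python3 fx.py; python3 go.py .43,0,.29,.85 .433,.3795,.29,1.664
```

```text
fix xy mm -144.5 -3.5 z 0.2879 yaw-fix -0.0025 q [-0.0216  0.999   0.0386 -0.0039] F [ 0.   0.2 -3.3] T [-0.06 -0.03 -0.01] w 0.286 t 37.55
lean x,y -0.0094 0.0428
at [ 0.3672 -0.309   0.2879] yaw 0.0775
-> 0.43 0.0 0.29 0.85
[[9.6, -33.7, -0.2, -4.9], [12.5, -32.7, -0.2, -4.9], [15.2, -31.6, -0.2, -4.9], [17.9, -30.1, -0.2, -4.9], [20.4, -28.5, -0.2, -4.9], [22.8, -26.6, -0.2, -4.9], [25.0, -24.6, -0.2, -4.9], [27.0, -22.4, -0.2, -4.9]]
[[28.8, -20.0, -0.2, -4.9]]
-> 0.433 0.3795 0.29 1.664
[[26.1, -22.6, -0.0, -4.2], [27.7, -20.6, -0.0, -4.2], [29.1, -18.5, -0.0, -4.2], [30.4, -16.3, -0.0, -4.2], [31.5, -14.0, -0.0, -4.2], [32.5, -11.6, -0.0, -4.2], [33.3, -9.2, -0.0, -4.2], [33.8, -6.7, -0.0, -4.2]]
[[34.2, -4.2, -0.0, -4.2], [34.5, -1.6, -0.0, -4.2], [34.5, 0.9, -0.0, -4.2]]
```

Call:
step_arm(steps=[[5,-15,-1,-2.5],[10,-28,-1,-4],[14,-32,0,-4.9],[17,-31,0,-4.9],[20,-30,0,-4.9],[22,-28,0,-4.9],[24,-26,0,-4.9],[26,-24,0,-4.9]])

```text
time: 38.35
tool_pos: [0.4177, -0.0436, 0.2908]
tool_rot: [-0.031, 0.933, 0.358, -0.001]
contact_force: [0.8, -1.3, -3.0]
gripper_width: 0.294
```

Call:
step_arm(steps=[[28,-21,0,-4.5],[28,-21,0,-4.2],[28,-20,0,-4.2],[29,-18,0,-4.2],[30,-16,0,-4.2],[31,-14,0,-4.2],[32,-12,0,-4.2],[32,-9,0,-4.2]])

```text
time: 39.15
tool_pos: [0.425, 0.2463, 0.2969]
tool_rot: [-0.035, 0.775, 0.631, 0.002]
contact_force: [-0.1, -0.7, -3.2]
gripper_width: 0.296
```

```bash
python3 fx.py; python3 go.py .433,.3795,.29,1.664
```

```text
fix xy mm -42.6 545.5 z 0.2969 yaw-fix 1.2845 q [-0.0353  0.7753  0.6306  0.0023] F [-0.1 -0.7 -3.2] T [-0.06 -0.06 -0.01] w 0.296 t 39.15
lean x,y -0.041 0.0577
at [0.425  0.2463 0.2969] yaw 1.3645
-> 0.433 0.3795 0.29 1.664
[[33.0, -4.9, 1.7, -4.3], [33.3, -2.4, 1.7, -4.3], [33.4, 0.1, 1.7, -4.3], [33.3, 2.6, 1.7, -4.3]]
```

Call:
step_arm(steps=[[28,-4,0,-3],[26,-3,0,-3],[24,-1,0,-2.5],[20,0,0,-2.5],[14,1,0,-2.5],[7,1,0,-2],[3,0,0,-1],[0,0,0,0]])

```text
time: 39.95
tool_pos: [0.4215, 0.3786, 0.2945]
tool_rot: [-0.038, 0.665, 0.746, -0.001]
contact_force: [-0.2, -0.6, -3.2]
gripper_width: 0.292
```

```bash
python3 fx.py; python3 go.py .433,.3795,.29,1.664; python3 - <<'E'
from f1 import *
im,d=grab_frame("top");cv2.imwrite("pics/top9.png",im[:,:,::-1]);C=cloud("top",d);Z=C[...,2]
m=(Z>.060)&(Z<.2);R=(430,208,30,30);print("wing",fit("top","wing",fill(m,R),(.513,-.32,1.4),.0705,R))
E
```

```text
fix xy mm -35.5 677.6 z 0.2945 yaw-fix 1.6051 q [-3.830e-02  6.645e-01  7.463e-01 -7.000e-04] F [-0.2 -0.6 -3.2] T [-0.02 -0.04 -0.  ] w 0.292 t 39.95
lean x,y -0.0581 0.0498
at [0.4215 0.3786 0.2945] yaw 1.6851
-> 0.433 0.3795 0.29 1.664
[[-0.4, 11.5, 4.5, 1.2]]
wing (array([ 0.5103, -0.3187,  1.4161]), np.float64(0.21304039688164425))
```

Call:
step_arm(steps=[[-1,3,10,0.5],[-1,4,20,0.5],[-2,4,32,0],[-2,3,32,0],[-2,2,32,0],[-2,2,25,0],[-1,1,16,0],[-1,1,8,0]])

```text
time: 40.8
tool_pos: [0.4365, 0.3715, 0.1114]
tool_rot: [-0.036, 0.676, 0.736, 0.001]
contact_force: [-0.5, -0.2, -2.4]
gripper_width: 0.293
```

Call:
step_arm(steps=[[0,0,4,0],[0,0,1,0],[0,0,0,0],[0,0,0,0]])

```text
time: 41.2
tool_pos: [0.4371, 0.3708, 0.1065]
tool_rot: [-0.036, 0.677, 0.735, 0.001]
contact_force: [-0.0, -0.2, -4.0]
gripper_width: 0.29
```

```bash
python3 fx.py; python3 go.py .431,.379,.04,1.664
```

```text
fix xy mm -20.6 668.6 z 0.1065 yaw-fix 1.5721 q [-0.0363  0.6769  0.7352  0.0015] F [-0.  -0.2 -4. ] T [-0.04 -0.05  0.03] w 0.29 t 41.2
lean x,y -0.0514 0.0513
at [0.4371 0.3708 0.1065] yaw 1.6521
-> 0.431 0.379 0.04 1.664
[[4.3, -2.7, 33.3, -0.3], [4.4, -2.7, 33.3, -0.3]]
```

Call:
step_arm(steps=[[1,-0.5,6,0],[1,-0.5,12,0],[1,0,14,0],[0,0,12,0],[0,0,7,0],[0,0,3,0],[0,0,0,0]])

```text
time: 41.9
tool_pos: [0.433, 0.3777, 0.049]
tool_rot: [-0.036, 0.677, 0.735, 0.002]
contact_force: [0.4, 0.5, -2.9]
gripper_width: 0.288
```

```bash
python3 fx.py
```

```text
fix xy mm -24.1 675.8 z 0.049 yaw-fix 1.5729 q [-0.0361  0.6766  0.7355  0.0022] F [ 0.4  0.5 -2.9] T [ 0.02 -0.   -0.03] w 0.288 t 41.9
lean x,y -0.0501 0.0521
```

Call:
step_arm(steps=[[0,0,4,0],[0,0,6,0],[0,0,4,0],[0,0,2,0],[0,0,1,0],[0,0,0,0]])

```text
time: 42.5
tool_pos: [0.4331, 0.3792, 0.0318]
tool_rot: [-0.036, 0.677, 0.735, 0.003]
contact_force: [0.8, 0.9, -3.3]
gripper_width: 0.293
```

Call:
step_arm(steps=[[0,0,1,0],[0,0,1,0],[0,0,0,0]])

```text
time: 42.8
tool_pos: [0.4334, 0.3795, 0.0302]
tool_rot: [-0.036, 0.677, 0.735, 0.004]
contact_force: [0.6, -0.6, -3.0]
gripper_width: 0.291
```

```bash
python3 fx.py
```

```text
fix xy mm -23.5 677.5 z 0.0302 yaw-fix 1.5728 q [-0.0356  0.6766  0.7354  0.0039] F [ 0.6 -0.6 -3. ] T [-0.11 -0.01 -0.01] w 0.291 t 42.8
lean x,y -0.0471 0.0539
```

Call:
step_arm(steps=[[0,0,1,0],[0,0,1,0],[0,0,1,0],[0,0,0,0]])

```text
time: 43.2
tool_pos: [0.4337, 0.3799, 0.0279]
tool_rot: [-0.035, 0.677, 0.735, 0.004]
contact_force: [-0.4, -0.4, -2.8]
gripper_width: 0.293
```

```bash
python3 fx.py
```

```text
fix xy mm -23.2 678.0 z 0.0279 yaw-fix 1.5729 q [-0.0355  0.6766  0.7355  0.0043] F [-0.4 -0.4 -2.8] T [-0.2  -0.03  0.  ] w 0.293 t 43.2
lean x,y -0.0463 0.0544
```

Call:
step_arm(steps=[[0,0,1,0],[0,0,1,0],[0,0,0,0]])

```text
time: 43.5
tool_pos: [0.434, 0.3803, 0.0278]
tool_rot: [-0.035, 0.677, 0.736, 0.004]
contact_force: [-0.9, -0.4, -0.7]
gripper_width: 0.29
```

```bash
python3 fx.py
```

```text
fix xy mm -22.9 678.3 z 0.0278 yaw-fix 1.573 q [-0.0353  0.6766  0.7355  0.0042] F [-0.9 -0.4 -0.7] T [-0.36  0.06 -0.01] w 0.29 t 43.5
lean x,y -0.0463 0.054
```

Call:
step_arm(steps=[[0,0,0,0],[0,0,0,0],[0,0,0,0],[0,0,0,0]], claw=60)

```text
time: 43.9
tool_pos: [0.4354, 0.3813, 0.0283]
tool_rot: [-0.035, 0.677, 0.735, 0.006]
contact_force: [0.6, 0.0, 0.1]
gripper_width: 0.598
```

Call:
step_arm(steps=[[0,0,-6,0],[0,0,-12,0],[0,0,-25,0],[0,0,-35,0],[0,0,-40,0],[0,0,-40,0],[0,0,-35,0],[0,0,-25,0]])

```text
time: 44.7
tool_pos: [0.4428, 0.3669, 0.2548]
tool_rot: [-0.036, 0.677, 0.735, 0.004]
contact_force: [-0.0, 0.6, -0.6]
gripper_width: 0.604
```

Call:
step_arm(steps=[[0,0,-20,0],[-10,0,-15,0],[-30,0,-5,0],[-40,0,0,0],[-40,0,0,0],[-40,0,0,0],[-30,0,0,0],[-15,0,0,0]])

```text
time: 45.5
tool_pos: [0.4628, 0.1526, 0.2965]
tool_rot: [-0.032, 0.675, 0.737, 0.011]
contact_force: [0.2, 0.0, 0.3]
gripper_width: 0.598
```

Call:
step_arm(steps=[[-5,0,0,0],[0,0,0,0],[0,0,0,0]])

```text
time: 45.8
tool_pos: [0.4627, 0.1451, 0.2966]
tool_rot: [-0.032, 0.676, 0.736, 0.012]
contact_force: [-0.0, -0.3, 1.5]
gripper_width: 0.602
```

```bash
python3 fx.py; python3 - <<'E'
from f1 import *
im,d=grab_frame("top");C=cloud("top",d);Z=C[...,2];t=im[:,:,::-1].astype(float)
m=(Z>.060)&(Z<.2);R=(430,208,30,30);print("wing",fit("top","wing",fill(m,R),(.513,-.32,1.4),.0705,R))
for nm,p0,roi in(("thin",(.43,.38,1.65),(198,244,48,24)),("thick",(.515,.38,1.65),(198,215,48,26))): print(nm,fit("top",nm,fill(t.sum(2)>190,roi),p0,.033,roi))
for r in (252,254,256): print((Z[r,198:248:3]*1000).round().astype(int))
a=cv2.resize(im[200:275,165:265,::-1],None,fx=4,fy=4,interpolation=cv2.INTER_CUBIC);b=cv2.resize(im[185:260,375:475,::-1],None,fx=4,fy=4,interpolation=cv2.INTER_CUBIC)
cv2.imwrite("pics/c10.png",np.hstack([a,b]))
E
```

```text
fix xy mm -13.1 441.5 z 0.2966 yaw-fix 1.5739 q [-0.0317  0.6764  0.7357  0.0115] F [-0.  -0.3  1.5] T [ 0.   -0.05  0.02] w 0.602 t 45.8
lean x,y -0.0311 0.0598
wing (array([ 0.5104, -0.3191,  1.4079]), np.float64(0.20707795313247251))
thin (array([0.4324, 0.3786, 1.6502]), np.float64(0.1502285124576146))
thick (array([0.5156, 0.375 , 1.6768]), np.float64(0.13433652530779755))
[ 1  5  8 -4 10  3 -1  0 53 48 46 51 46 51 26  2  2]
[ 4  1 25 39 37 39 33 34 55 48 55 49 51 46 28 -1 -1]
[ 2  4 38 35 41 37 33 43 53 54 48 44 49 52  4  2 -3]
```

View pics/c10.png

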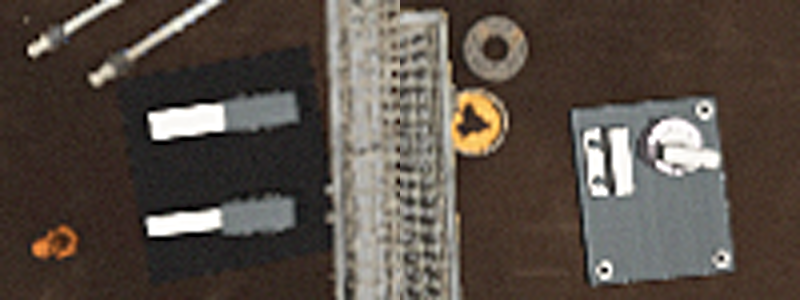

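The final view shows the thin gauge standing on the mat at crop position (220,217), heights as at the start. The thick gauge, bolt and bearing are unmoved, and the wing is where I left it. Handing in.

```bash
python3 -c "
from plant import *
print(job_done())"
```

```text
the job is handed in; nothing more can be done
None
```

I set the roller to the thin gauge, drew the gauge out, stood it back upright on the mat and handed the job in at about 46 s. `job_done()` gives no verdict, so whether it passed is not confirmed.

- **Fit and setting:** I slid the thin gauge's blade in along the channel against the fence. I turned the wing until the torque rose at about 1.46 rad, which is roller contact, then backed off to about 1.33 rad. That gives a gap of roughly 15.0 mm, about 1 mm of play.
- **Setting held:** The camera fit put the wing at 1.336 rad after the gauge was drawn out and 1.328 rad at the end, against 1.325 rad when I let go of it.
- **Thin gauge:** It is within about 2 mm of where it started, and its block and blade tops are at the same heights as at the start, so it stands upright.
- **Bystanders:** The thick gauge fits within 1 mm of its start. The bolt and bearing look unmoved in the last picture, but I did not measure them.

**What disagreed or could not be checked:**
- **Gap depends on the torque:** The gap rests on the torque reading at contact. From my own fence position I had expected contact near 1.42 rad, which would put the gap about 0.3 mm tighter, at roughly 14.7 mm, still within limits.
- **Tool lean:** The tool picked up a lean of 2 to 4° during fast moves that I could not fully remove. I drew the gauge out and set it down with that lean, and it settled flat when released.

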